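# Level a sagging sample tray with the wedge that fits

### The job

The front edge of the sample tray has sagged; bring the tray level again by pushing the one orange wedge of the right thickness, thin end first, squarely under the middle part of its front edge, flat on the bench. Push until the tray is up against its stops and the wedge is clearly tight (a firm push, not just carrying the tray's weight, but not forced), then let go and leave it. Leave the brown bottle and the glass dish where they stand.

Things in the scene. Friction and masses are not known exactly. Their poses are not given: they have to be found in the camera images.
- stand: Fixed grey frame on four screw legs let into the bench; carries the white tray. Leg height differs each time: the origin lies 8.5 mm below to 8.5 mm above the bench top, under the tray's middle. x points from the tray's open front edge (x = -106 mm) to its rear hinge (x = 118 mm): push a wedge along +x. y is along the edge, z up.
- stop (a point): Fixed point on the stand, at the tray's front edge, mid-width, 29 mm above the stand's origin: where the edge's underside is when the tray is level. Post with a black stop lip at each front corner (108 mm either side, 12 mm thick, 36 mm above this point). No obstacle between 85 mm either side, nor below the tray.
- tray: White tray, 224 mm from hinge to front edge, 180 mm wide. Origin on the hinge axis; axes parallel to the stand's when level. It only tips about y: z vertical is level, against the stops that let it rise no further; at the start it is sagged by 0.046 rad, front edge 10 mm low. Falls back if not held up. With its three fixed bottles 0.9 kg; rests on a wedge with 4 to 5 N.
- tray_edge (a point): Moving point: underside of the tray's front edge, mid-width; the lowest line of an 8 mm round bar, 180 mm long. Level, it is 20 to 38 mm above the bench; sagged, 10 mm lower. Against the stops the wedge's squeeze grows by 1.5 to 4 N per mm pushed; push force is 0.8 to 1.4 times it. About 17 N is a good push; over 25 N strains the tray. Tray top 14 mm higher; its bottles begin 130 mm behind the edge, 105 mm high.
- wedge_28: Loose orange wedge of hard plastic, about 0.2 kg, lying flat; one of three look-alikes, all 140 mm long, 50 mm wide: this one is 8 mm thick at the thin end, rising evenly to 28 mm at the thick end. The right one passes under the sagged edge and is thicker at its thick end than the level edge height; friction keeps it in. Origin: centre of the underside; x towards the thin end, y across, z up.
- wedge_34: Loose orange wedge of hard plastic, about 0.2 kg, lying flat; one of three look-alikes, all 140 mm long, 50 mm wide: this one is 14 mm thick at the thin end, rising evenly to 34 mm at the thick end. The right one passes under the sagged edge and is thicker at its thick end than the level edge height; friction keeps it in. Origin: centre of the underside; x towards the thin end, y across, z up.
- wedge_40: Loose orange wedge of hard plastic, about 0.2 kg, lying flat; one of three look-alikes, all 140 mm long, 50 mm wide: this one is 20 mm thick at the thin end, rising evenly to 40 mm at the thick end. The right one passes under the sagged edge and is thicker at its thick end than the level edge height; friction keeps it in. Origin: centre of the underside; x towards the thin end, y across, z up.
- bottle: Bystander: loose brown glass bottle with a white cap, 60 mm in diameter, 110 mm tall, upright. Origin: centre of its underside.
- dish: Bystander: loose shallow glass dish, 80 mm in diameter, 18 mm tall. Origin: centre of its underside.
Not all that is in view belongs to the job. Leave any yellow look-alike of the wedge_28 alone.

How it is judged:
At the end, for the whole second after the job is handed in: The tray is level within 0.01 rad, held by one wedge that lies flat (0.06 rad), within 0.3 rad of square to the front edge and 60 mm of its middle, still (under 10 mm/s) and tight: it presses on the tray with over 8 N (the weight alone gives 4 to 5 N) (angle between tray's own z axis and vertical below 0.01 rad and ((contact force between wedge_28 and tray above 8 N and angle between the x axis of wedge_28 and the x axis of stand, either way round below 0.3 rad and y of wedge_28 in the frame of stand between -0.06 and 0.06 m and angle between wedge_28's own z axis and vertical below 0.06 rad and linear speed of wedge_28 below 0.01 m/s) or (contact force between wedge_34 and tray above 8 N and angle between the x axis of wedge_34 and the x axis of stand, either way round below 0.3 rad and y of wedge_34 in the frame of stand between -0.06 and 0.06 m and angle between wedge_34's own z axis and vertical below 0.06 rad and linear speed of wedge_34 below 0.01 m/s) or (contact force between wedge_40 and tray above 8 N and angle between the x axis of wedge_40 and the x axis of stand, either way round below 0.3 rad and y of wedge_40 in the frame of stand between -0.06 and 0.06 m and angle between wedge_40's own z axis and vertical below 0.06 rad and linear speed of wedge_40 below 0.01 m/s))); the robot touches nothing.
It fails at once if the wedge is forced: it presses on the tray with more than 30 N (contact force between any of wedge_28, wedge_34, wedge_40 and tray above 30 N).
It fails at once if the bottle or the dish is moved by more than 30 mm, or the bottle is tipped by more than 0.5 rad (distance of any of bottle, dish from where it was at the start of the episode above 0.03 m or angle between bottle's own z axis and vertical above 0.5 rad).
It also fails if it takes over 58 s, if anything falls off the work surface, if the arm or the gripper's body presses on something with over 40 N, if the wrist force passes 120 N, or if a joint passes its speed limit or range.

### The arm

A 6-joint arm with a two-finger parallel gripper is mounted at the origin on the work surface. World frame = base frame: x ahead of the robot, y to its left, z up, the work surface at z = 0. Lengths are in m, angles in rad, forces in N, time in s.
With the tool pointing down it reaches from about 0.35 to 0.775 m from the base axis. Payload 7.3 kg.
Tool frame: the origin (TCP) lies between the finger pads; the fingertips stand 17 mm ahead of it and the grasp point (between the pads) lies 2 mm behind it; z points along the fingers, y is the direction in which the jaws open and shut (so a half turn about z gives the same grasp; the last joint's range is limited). The gripper opens to 92 mm and grips with 3 to 60 N. Pads are 19 mm wide; open, the fingers measure 130 mm over their backs; the gripper's body (75 mm by 190 mm) begins 47 mm behind the grasp point.
Start: joints at [1.08, 0.342, 1.524, -0, 1.275, -0.146], TCP at [0.177, 0.494, 0.22] pointing down, gripper open.
Joint ranges: [-2.53, 2.53], [-0.77, 2.02], [0.04, 2.7], [-1, 4.14], [0.28, 2.66], [-3.11, 3.11]. Speed limits (rad/s): [2.57, 2.57, 3.14, 3.14, 3.14, 3.14].

### API

Orientations are given as [roll, pitch, yaw] about the fixed x, y, z axes, in that order (R = Rz(yaw) Ry(pitch) Rx(roll)).
In Python, from cell import sensors, vision, hand_in gives the robot as it stands.
- The arm moves only by the tool step_arm, never from a script. Its argument "series" is a list of rows, each a list of 5 numbers: the opening, from 0 (shut) to 1 (fully open), then the shift along the world's x, y, z each as a share of 25 mm, from -1 to 1, then the turn about the world's z as a share of 0.08 rad, from -1 to 1. A call has 1 to 12 rows; each row shifts and turns the commanded pose from where the row before left it; what a row does not reach is not made up. A row lasts 1/10 s, in which the tool goes at most 50 mm and 8.59 degrees, less where a joint would pass 70% of its speed; a pose out of reach is approached as far as the arm can. A call with a number of a shift or a turn outside -1 to 1 is refused whole. A call with a gripper value outside its range is refused whole. The fingers move at their own pace and stop on an object; "squeeze" is the grip in N (left out, the last holds). Time passes only in rows, so rows that do not move let the fingers close. It gives the time, the measured TCP pose, the force and the opening at its end, in the units of the state.
- sensors.observe(): the state, without advancing time (a new reading comes with each control period).
- vision.read_camera(name): name is "scene" or "side" or "wrist"; returns a dict with "pixels" (400x640x3 uint8, blue, green, red), "range_z" (400x640 float32, m along the optical axis (not along the pixel's ray), 0 where there is no reading), "camera_matrix" (3x3 intrinsics, pixels), "pose" (4x4, takes a point from camera to world coordinates). Camera axes: x right, y down, z forward; pixel columns grow to the right and rows downward; lengths in m; the calibration is good to about 2 mm. A picture is of the moment at which its call begins.
- hand_in(): hands the job in, once; it reports no verdict.
The state is a dict: "time": time; "qpos": joint angles; "qvel": joint speeds; "joint_efforts": joint torques, N m; "tool_pos": TCP position; "tool_rot": TCP orientation; "contact_force": force on the tool from outside, world axes, zero at the start; "torque": the same for the moment, N m; "opening": finger opening in m.
Only numpy, scipy, OpenCV 4.12 (cv2) and the standard library are available. Lean on these libraries where they do the work, as an engineer would, in place of code of your own. Each camera call takes 0.05 s, during which the arm holds its last target.

## Working session

There is one attempt and no reset: what is moved stays moved. The work goes in short steps, Python scripts to look and compute and a tool call to move; the robot and the scene stay as the last step left them, time stands still between calls to the robot, and variables do not carry over. Pictures are saved under pics/ and viewed, and the job is handed in when it is done.

Besides the shell and the picture viewer there is one more tool, called after "Request:" as name(argument=value, ...) on one line, values as JSON. step_arm: Moves the arm, as the interface text tells. Its arguments: {"type":"object","properties":{"series":{"type":"array","items":{"type":"array","items":{"type":"number","minimum":-1,"maximum":1}}},"squeeze":{"type":"number"}},"required":["series"]}

```bash
ls; mkdir -p pics; python3 - <<'E'
from cell import sensors, vision
import cv2, numpy as np
print(sensors.observe())
for n in ("scene","side","wrist"):
    c=vision.read_camera(n); cv2.imwrite(f"pics/{n}0.png",c["pixels"]); np.savez(f"{n}0.npz",**c)
    print(n,c["camera_matrix"].tolist(),c["pose"].round(3).tolist(),(c["range_z"]>0).mean())
E
```

```text
pics
{'time': 0.0, 'qpos': array([ 1.08002973e+00,  3.42725428e-01,  1.52502292e+00,  1.35044277e-05,
        1.27541489e+00, -1.45999384e-01]), 'qvel': array([-2.61862709e-04, -7.41082790e-05,  2.18295330e-03,  1.33673148e-03,
       -1.93099400e-03,  3.70141497e-04]), 'joint_efforts': array([-3.59577016e-04, -4.31243455e+01, -2.44218367e+01,  7.17697316e-02,
        5.57684444e-02, -5.84697295e-05]), 'tool_pos': array([0.1772105 , 0.49373606, 0.21944152]), 'tool_rot': array([-3.14004066e+00, -2.41266465e-04,  2.79682131e+00]), 'contact_force': array([ 0.49614903,  1.13865893, -0.00715434]), 'torque': array([-0.05809321, -0.01305327,  0.04363577]), 'opening': 0.09212255643057596}
scene [[369.71181604662814, 0.0, 322.2354793230382], [0.0, 369.71181604662814, 196.24961975941397], [0.0, 0.0, 1.0]] [[0.875, 0.414, -0.25, 0.799], [0.484, -0.748, 0.454, -0.424], [0.001, -0.519, -0.855, 0.979], [0.0, 0.0, 0.0, 1.0]] 0.9959453125
side [[430.1152404944658, 0.0, 317.4662137302486], [0.0, 430.1152404944658, 198.78253059478965], [0.0, 0.0, 1.0]] [[0.949, -0.252, 0.192, 0.246], [-0.316, -0.727, 0.61, -0.811], [-0.014, -0.639, -0.769, 1.16], [0.0, 0.0, 0.0, 1.0]] 0.996
wrist [[287.6412094279227, 0.0, 315.81231119019225], [0.0, 287.6412094279227, 196.15282224819097], [0.0, 0.0, 1.0]] [[0.338, 0.897, 0.286, 0.1], [0.941, -0.321, -0.105, 0.521], [-0.002, 0.304, -0.953, 0.384], [0.0, 0.0, 0.0, 1.0]] 0.99589453125
```

View pics/scene0.png

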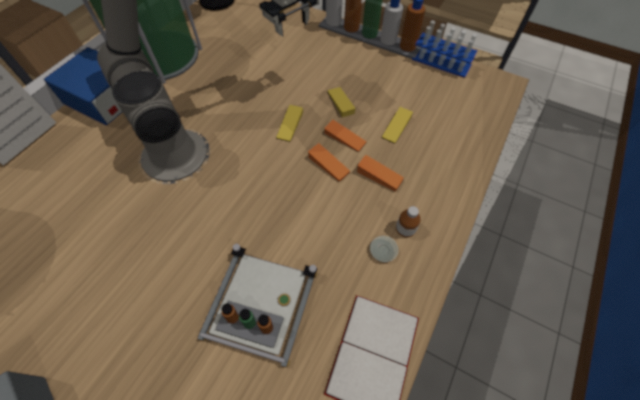

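View pics/side0.png

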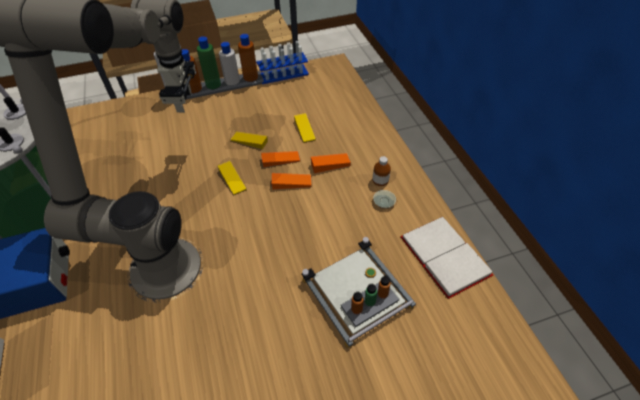

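View pics/wrist0.png

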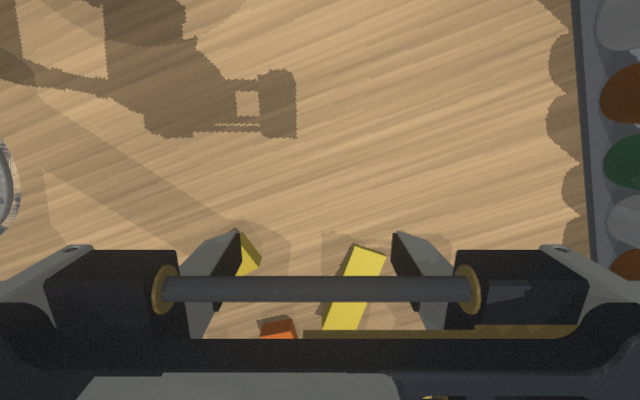

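The scene picture shows three orange wedges at (345,135), (328,162) and (380,173), with yellow look-alikes at (290,123), (341,101) and (397,125). The bottle is at (409,220) and the dish at (383,249). The tray's black stop posts are at (237,251) and (311,270), with its front edge facing the wedges. Next I'll measure from range and colour.

```bash
cat > h.py <<'E'
import cv2, numpy as np
def load(n): return dict(np.load(n+".npz"))
def cloud(c):
    K=c["camera_matrix"];P=c["pose"];z=c["range_z"]
    v,u=np.mgrid[:400,:640]
    p=np.stack([(u-K[0,2])/K[0,0]*z,(v-K[1,2])/K[1,1]*z,z],-1)
    return p@P[:3,:3].T+P[:3,3]
def orange(c):
    h=cv2.cvtColor(c["pixels"],cv2.COLOR_BGR2HSV)
    return (cv2.inRange(h,(4,180,120),(15,255,255)))
E
python3 - <<'E'
from h import *
for n in ("scene0","side0"):
    c=load(n);W=cloud(c);m=orange(c)
    k,l,s,ce=cv2.connectedComponentsWithStats(m)
    h=cv2.cvtColor(c["pixels"],cv2.COLOR_BGR2HSV)
    for i in range(1,k):
        if s[i,4]<150: continue
        p=W[l==i]; t=p[p[:,2]>0.005]
        (cx,cy),sz,a=cv2.minAreaRect((t[:,:2]*1000).astype(np.float32))
        box=cv2.boxPoints(((cx,cy),sz,a))
        d=(box[1]-box[0]) if np.linalg.norm(box[1]-box[0])>np.linalg.norm(box[2]-box[1]) else box[2]-box[1]
        d/=np.linalg.norm(d); x=(t[:,:2]*1000-[cx,cy])@d
        hs=[np.round(np.percentile(t[(x>lo)&(x<lo+20),2]*1000,[50,90]),1).tolist() for lo in range(-70,70,20)]
        print(n,ce[i].round(),s[i,4],(round(cx),round(cy)),np.round(sz),np.degrees(np.arctan2(d[1],d[0])).round(1),hs)
    # bench
    print("bench z", np.median(W[150:300,200:380][...,2]) , [W[v,u].round(4).tolist() for v,u in ((220,260),(200,300),(150,240))])
    b=cv2.resize(c["pixels"][ (slice(80,200) if n[1]=='c' else slice(100,220)), (slice(260,440) if n[1]=='c' else slice(210,390))],None,fx=4.4,fy=4.4,interpolation=cv2.INTER_CUBIC); cv2.imwrite(f"pics/{n}w.png",b)
    b=c["pixels"][ (slice(230,370) if n[1]=='c' else slice(230,350)), (slice(180,340) if n[1]=='c' else slice(290,430))]
    cv2.imwrite(f"pics/{n}t.png",cv2.resize(b,None,fx=4,fy=4,interpolation=cv2.INTER_CUBIC))
E
```

```text
bench z -0.0006446255820925506 [[0.3888, -0.0652, -0.0023], [0.458, 0.0521, -0.0016], [0.1834, 0.1211, 0.0006]]Traceback (most recent call last):
  File "<stdin>", line 13, in <module>
    return _quantile_unchecked(
        a, q, axis, out, overwrite_input, method, keepdims, weights)
    return _ureduce(a,
                    func=_quantile_ureduce_func,
    ...<5 lines>...
                    overwrite_input=overwrite_input,
                    method=method)
    r = func(a, **kwargs)
    result = _quantile(arr,
                       quantiles=q,
    ...<2 lines>...
                       out=out,
                       weights=wgt)
    slices_having_nans = np.isnan(arr[-1, ...])
                                  ~~~^^^^^^^^^
IndexError: index -1 is out of bounds for axis 0 with size 0
```

```bash
cat > m.py <<'E'
from h import *
for n in ("scene0","side0"):
    c=load(n);W=cloud(c);h=cv2.cvtColor(c["pixels"],cv2.COLOR_BGR2HSV)
    if n[1]=='c':
        for u,v in((345,135),(328,162),(380,173),(250,160)): print(h[v,u],W[v,u].round(3))
    m=cv2.inRange(h,(2,150,80),(14,255,255))
    m[(W[...,1]<0.15)|(W[...,2]<-.01)|(W[...,2]>.06)]=0
    k,l,s,ce=cv2.connectedComponentsWithStats(m)
    for i in range(1,k):
        if s[i,4]<200: continue
        t=W[l==i]
        (cx,cy),sz,a=cv2.minAreaRect((t[:,:2]*1000).astype(np.float32))
        box=cv2.boxPoints(((cx,cy),sz,a))
        d=(box[1]-box[0]) if np.linalg.norm(box[1]-box[0])>np.linalg.norm(box[2]-box[1]) else box[2]-box[1]
        d/=np.linalg.norm(d); x=(t[:,:2]*1000-[cx,cy])@d
        hs=[np.round(np.percentile(t[(x>lo)&(x<lo+20),2]*1000,[50,85]),1).tolist() if ((x>lo)&(x<lo+20)).any() else 0 for lo in range(-70,70,20)]
        print(n,ce[i].round(),s[i,4],(round(cx),round(cy)),np.round(sz),d.round(3),hs)
    print("bench z", np.median(W[150:300,200:380][...,2]))
    b=cv2.resize(c["pixels"][ (slice(80,200) if n[1]=='c' else slice(100,220)), (slice(260,440) if n[1]=='c' else slice(210,390))],None,fx=4.4,fy=4.4,interpolation=cv2.INTER_CUBIC); cv2.imwrite(f"pics/{n}w.png",b)
    b=c["pixels"][ (slice(230,370) if n[1]=='c' else slice(230,350)), (slice(180,340) if n[1]=='c' else slice(290,430))]
    cv2.imwrite(f"pics/{n}t.png",cv2.resize(b,None,fx=4,fy=4,interpolation=cv2.INTER_CUBIC))
E
python3 m.py
```

```text
[ 12 175 166] [0.466 0.339 0.014]
[ 12 175 165] [0.473 0.205 0.023]
[ 12 174 166] [0.637 0.245 0.027]
[ 16  95 142] [0.236 0.103 0.   ]
scene0 [344. 135.] 562 (466, 338) [ 53. 141.] [ 0.994 -0.113] [[24.7, 26.4], [21.9, 24.3], [18.6, 20.7], [16.2, 18.8], [12.9, 15.9], [10.4, 12.5], [7.8, 9.8]]
scene0 [328. 162.] 694 (463, 213) [ 53. 161.] [ 0.962 -0.271] [[30.5, 34.2], [28.9, 31.8], [26.5, 28.9], [23.2, 26.0], [20.8, 22.7], [18.0, 20.1], [15.5, 17.3]]
scene0 [379. 173.] 790 (630, 250) [ 53. 152.] [ 0.998 -0.056] [[36.3, 38.7], [34.1, 36.8], [31.2, 34.1], [28.2, 31.0], [25.8, 28.2], [23.2, 26.0], [20.0, 22.5]]
bench z -0.0006446255820925506
side0 [279. 158.] 521 (465, 350) [ 92. 147.] [ 0.989 -0.151] [[25.1, 28.8], [22.8, 26.0], [19.5, 23.7], [17.3, 20.6], [13.9, 17.2], [12.0, 15.6], [9.1, 12.0]]
side0 [329. 162.] 635 (638, 265) [ 97. 151.] [ 0.998 -0.068] [[36.0, 40.1], [32.6, 37.3], [30.0, 33.5], [28.6, 31.3], [24.5, 28.0], [21.3, 24.8], [20.7, 23.3]]
side0 [290. 181.] 640 (473, 226) [ 95. 147.] [ 0.967 -0.254] [[28.9, 34.1], [29.1, 31.9], [25.8, 29.6], [22.0, 25.1], [20.1, 23.1], [16.9, 19.9], [14.8, 18.1]]
bench z 0.0007841281043350357
```

View pics/scene0t.png

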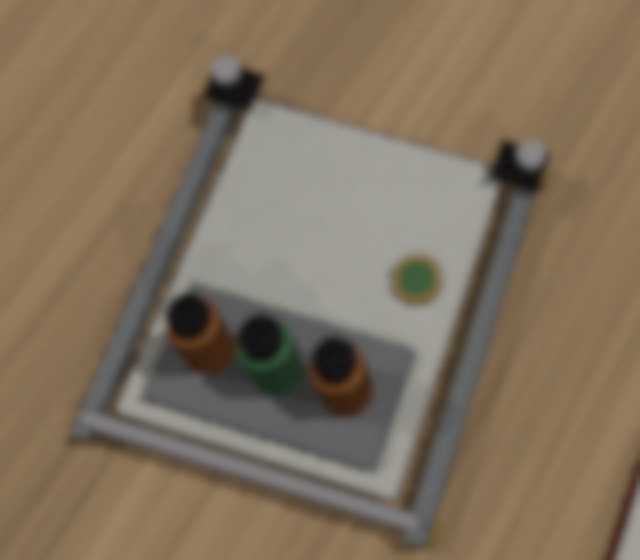

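View pics/side0t.png

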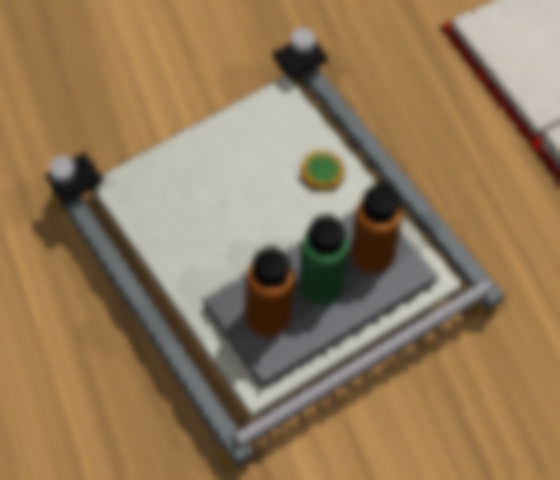

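View pics/scene0w.png

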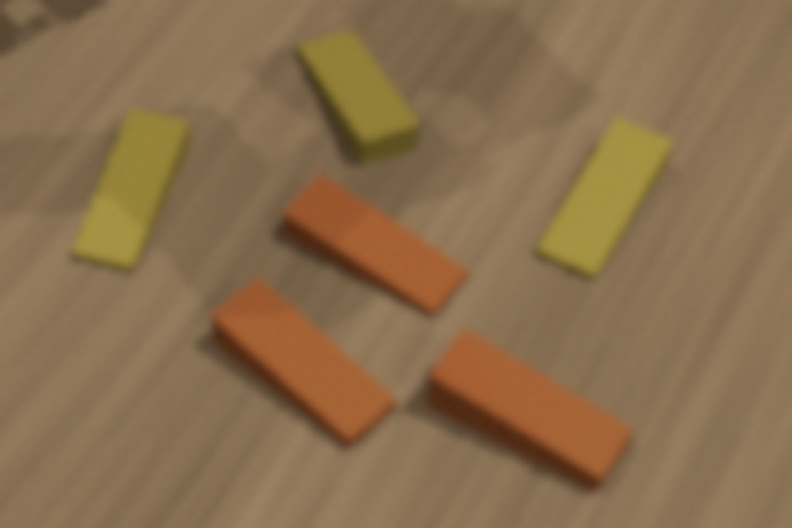

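The crops show the front-right wedge (380,173) as the thickest, the middle one (328,162) as medium and the far one (345,135) as the thinnest. That agrees with the range data. Next is the tray pose and edge height.

```bash
cat > t.py <<'E'
from h import *
import sys
def tray(c):
    W=cloud(c);h=cv2.cvtColor(c["pixels"],cv2.COLOR_BGR2HSV)
    m=((h[...,1]<60)&(h[...,2]>135)).astype(np.uint8)
    m[(W[...,0]<.3)|(W[...,0]>.72)|(W[...,1]>0.1)|(W[...,1]<-.4)|(W[...,2]<.005)|(W[...,2]>.07)]=0
    k,l,s,ce=cv2.connectedComponentsWithStats(m)
    i=1+np.argmax(s[1:,4]); M=(l==i).astype(np.uint8)
    p=W[cv2.erode(M,np.ones((3,3)))>0]
    for _ in range(3):
        A=np.c_[p[:,:2],np.ones(len(p))];q=np.linalg.lstsq(A,p[:,2],rcond=None)[0]
        r=p[:,2]-A@q; p=p[abs(r)<2.5*r.std()]
    # silhouette via ray-plane
    cs=max(cv2.findContours(M,0,1)[0],key=cv2.contourArea)[:,0]
    K=c["camera_matrix"];P=c["pose"]
    d=np.c_[(cs-[K[0,2],K[1,2]])/[K[0,0],K[1,1]],np.ones(len(cs))]@P[:3,:3].T;o=P[:3,3]
    t=(q[2]+q[:2]@o[:2]-o[2])/(d[:,2]-d[:,:2]@q[:2])
    X=o+t[:,None]*d
    rect=cv2.minAreaRect((X[:,:2]*1000).astype(np.float32))
    return M,q,r.std(),X,rect,ce[i],s[i,4]
if __name__=="__main__":
  for n in sys.argv[1:]:
    c=load(n);M,q,sd,X,rect,ce,a=tray(c);W=cloud(c)
    print(n,ce.round(),a,"plane",q.round(4),"tilt",np.hypot(*q[:2]).round(4),"dir",np.degrees(np.arctan2(q[1],q[0])).round(1),sd.round(4))
    b=cv2.boxPoints(rect)/1000
    for x in b: print(x.round(4),(q[:2]@x+q[2]).round(4))
    print(np.round(rect[1]),rect[2])
    h=cv2.cvtColor(c["pixels"],cv2.COLOR_BGR2HSV)
    k=((h[...,2]<45)&(W[...,2]>.03)&(W[...,2]<.1)&(W[...,0]>.3)&(W[...,0]<.75)&(W[...,1]>-.15)&(W[...,1]<.1)).astype(np.uint8)
    kk,l,s,c2=cv2.connectedComponentsWithStats(k)
    for i in range(1,kk):
        if s[i,4]>15: print("black",c2[i].round(),s[i,4],W[l==i].mean(0).round(4),np.percentile(W[l==i][:,2],[10,50,90]).round(4))
    # bench nearby
    for r in ((.3,.45,0.05,.12),(.5,.6,.05,.12),(.38,.44,-.02,.05)):
        z=W[(W[...,0]>r[0])&(W[...,0]<r[1])&(W[...,1]>r[2])&(W[...,1]<r[3])][:,2];print("bench",np.median(z).round(4))
E
python3 t.py scene0 side0
```

```text
scene0 [264. 292.] 3449 plane [ 0.0101 -0.0453  0.0149] tilt 0.0464 dir -77.4 0.0016
[ 0.4215 -0.1864] 0.0276
[ 0.4692 -0.3959] 0.0376
[ 0.6428 -0.3564] 0.0375
[ 0.5951 -0.1469] 0.0276
[178. 215.] 12.827547073364258
black [308. 271.] 25 [ 0.6042 -0.1462  0.0454] [0.0428 0.0449 0.0479]
bench -0.0012
bench -0.0012
bench -0.0011
side0 [346. 278.] 2073 plane [ 0.0094 -0.0452  0.016 ] tilt 0.0462 dir -78.3 0.0021
[ 0.4184 -0.1891] 0.0285
[ 0.4551 -0.3494] 0.0361
[ 0.6295 -0.3094] 0.0359
[ 0.5927 -0.1491] 0.0283
[179. 164.] 12.90880298614502
bench 0.0002
bench -0.0001
bench -0.0001
```

```bash
cat > b.py <<'E'
from h import *
c=load("scene0");W=cloud(c);h=cv2.cvtColor(c["pixels"],cv2.COLOR_BGR2HSV)
# yellow
m=cv2.inRange(h,(20,130,80),(32,255,255)); m[(W[...,1]<.1)|(W[...,2]>.06)|(W[...,0]>.9)]=0
k,l,s,ce=cv2.connectedComponentsWithStats(m)
for i in range(1,k):
    if s[i,4]>150: print("yel",ce[i].round(),[np.round(v) for v in cv2.minAreaRect((W[l==i][:,:2]*1000).astype(np.float32))],np.percentile(W[l==i][:,2],[10,90]).round(3))
# raised stuff near bottle/dish
for (u0,u1,v0,v1,nm) in ((396,424,204,238,"bottle"),(368,400,235,264,"dish")):
    P=W[v0:v1,u0:u1].reshape(-1,3);P=P[P[:,2]>.008]
    print(nm,P.min(0).round(3),P.max(0).round(3),np.median(P,0).round(3),len(P))
# wedge_28: intersect top-face corner contour
for n in("scene0","side0"):
    c=load(n);W=cloud(c);h=cv2.cvtColor(c["pixels"],cv2.COLOR_BGR2HSV)
    m=cv2.inRange(h,(2,150,80),(14,255,255)); m[(W[...,1]<0.28)|(W[...,2]>.06)|(W[...,0]>.58)|(W[...,0]<.36)]=0
    v=h[...,2][m>0]
    K=c["camera_matrix"];P=c["pose"];cs=max(cv2.findContours(m,0,1)[0],key=cv2.contourArea)[:,0]
    d=np.c_[(cs-[K[0,2],K[1,2]])/[K[0,0],K[1,1]],np.ones(len(cs))]@P[:3,:3].T;o=P[:3,3]
    # plane of top: z = 18 - x'/7 with x' along yaw -6.5 from (466,338)
    a=np.array([.993,-.115])/7
    q=np.array([-a[0],-a[1],.018+a@[.466,.338]])
    t=(q[2]+q[:2]@o[:2]-o[2])/(d[:,2]-d[:,:2]@q[:2]);X=o+t[:,None]*d
    print(n,np.percentile(v,[5,50,95]),cv2.minAreaRect((X[:,:2]*1000).astype(np.float32)))
E
python3 b.py
```

```text
yel [341. 101.] [array([374., 485.]), array([ 58., 155.]), np.float64(48.0)] [0.006 0.025]
yel [290. 123.] [array([264., 310.]), array([ 63., 171.]), np.float64(13.0)] [0.006 0.024]
yel [397. 125.] [array([600., 482.]), array([171.,  58.]), np.float64(90.0)] [0.007 0.024]
bottle [ 0.75  -0.424  0.009] [0.81  0.142 0.979] [0.781 0.102 0.072] 556
dish [ 0.713 -0.424  0.008] [0.799 0.061 0.979] [0.751 0.025 0.013] 431
scene0 [ 95. 156. 166.] ((465.98785400390625, 332.09552001953125), (61.17672348022461, 138.88214111328125), 81.81036376953125)
side0 [ 84. 188. 210.] ((461.56427001953125, 331.9974060058594), (82.05689239501953, 148.12049865722656), 89.6338119506836)
```

Wedge_28, the thinnest, is the right one. The sagged edge's underside is about 14.5 mm up, so level is about 24.5 mm: the 8 mm thin end passes and the 28 mm thick end exceeds it. Wedge_34's 14 mm thin end would barely enter.

It could be confused with wedge_34 at (328,162), wedge_40 at (380,173), and the yellow pieces at (290,123), (341,101) and (397,125). I choose the orange one at (345,135), which I already checked in the crop. Approaching it now.

Request:
step_arm(series=[[1,0.96,-0.556,-0.5,0.258],[1,0.96,-0.556,-0.5,0.258],[1,0.96,-0.556,-0.5,0.258],[1,0.96,-0.556,-0.5,0.258],[1,0.96,-0.556,-0.5,0.258],[1,0.96,-0.556,-0.5,0.258],[1,0.96,-0.556,-0.5,0.258],[1,0.96,-0.556,-0.5,0.258],[1,0.96,-0.556,-0.5,0.258],[1,0.96,-0.556,-0.5,0.258],[1,0.96,-0.556,-0.5,0.258],[1,0,0,0,0]], squeeze=40)

```text
time: 1.35
tool_pos: [0.4432, 0.339, 0.0807]
tool_rot: [-3.14, -0.001, 3.021]
contact_force: [-0.6, 0.2, -0.4]
opening: 0.0917
```

```bash
python3 - <<'E'
from cell import sensors, vision
import cv2, numpy as np
s=sensors.observe();print(s["time"],s["tool_pos"],s["tool_rot"],s["qpos"])
for n in("wrist","scene"):
    c=vision.read_camera(n); cv2.imwrite(f"pics/{n}1.png",c["pixels"]); np.savez(f"{n}1.npz",**c)
E
```

```text
1.35 [0.44316556 0.3390087  0.08069155] [-3.13968194e+00 -1.46491478e-03  3.02117492e+00] [ 5.16046748e-01  5.48024953e-01  1.61195883e+00 -7.99730564e-04
  9.83922748e-01 -9.33889611e-01]
```

View pics/wrist1.png

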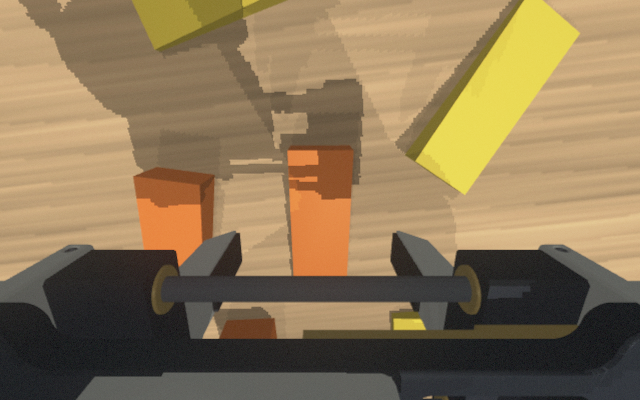

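The wrist view shows the wedge centred between the fingers (columns 290–350) and aligned with them. Descending and gripping.

Request:
step_arm(series=[[1,0,0,-0.8,0],[1,0,0,-0.8,0],[1,0,0,-0.6,0],[1,0,0,-0.2,0],[1,0,0,0,0],[0,0,0,0,0],[0,0,0,0,0],[0,0,0,0,0],[0,0,0,0,0],[0,0,0,0,0],[0,0,0,0,0]], squeeze=40)

```text
time: 2.55
tool_pos: [0.4415, 0.3412, 0.0227]
tool_rot: [3.141, 0.0, 3.024]
contact_force: [-0.1, 0.6, 0.4]
opening: 0.0481
```

Request:
step_arm(series=[[0,0,0,0.8,0],[0,0,0,0.8,0],[0,0,0,0.8,0],[0,0.092,-0.923,0,-0.906],[0,0.092,-0.923,0,-0.906],[0,0.092,-0.923,0,-0.906],[0,0.092,-0.923,0,-0.906],[0,0.092,-0.923,0,-0.906],[0,0.092,-0.923,0,-0.906],[0,0.092,-0.923,0,-0.906],[0,0.092,-0.923,0,-0.906],[0,0.092,-0.923,0,-0.906]])

```text
time: 3.75
tool_pos: [0.4622, 0.1326, 0.0827]
tool_rot: [3.141, 0.0, 2.369]
contact_force: [0.2, -0.5, 0.4]
opening: 0.0001
```

Request:
step_arm(series=[[0,0.092,-0.923,0,-0.906],[0,0.092,-0.923,0,-0.906],[0,0.092,-0.923,0,-0.906],[0,0.092,-0.923,0,-0.906],[0,0.092,-0.923,0,-0.906],[0,0.092,-0.923,0,-0.906],[0,0.092,-0.923,0,-0.906],[0,0.092,-0.923,0,-0.906],[0,0,0,0,0]])

```text
time: 4.65
tool_pos: [0.4811, -0.0533, 0.0827]
tool_rot: [3.141, 0.001, 1.787]
contact_force: [-0.2, -0.4, 0.3]
opening: 0.0001
```

```bash
python3 - <<'E'
from cell import sensors, vision
import cv2, numpy as np
s=sensors.observe();print(s["time"],s["tool_pos"],s["tool_rot"],s["qpos"],s["opening"])
for n in("wrist","scene","side"):
    c=vision.read_camera(n); cv2.imwrite(f"pics/{n}2.png",c["pixels"]); np.savez(f"{n}2.npz",**c)
E
python3 t.py scene2 side2
```

```text
4.65 [ 0.48108051 -0.05330197  0.08274563] [3.14074370e+00 8.76602684e-04 1.78749714e+00] [-2.68594785e-01  4.32096567e-01  1.81983486e+00 -4.88804609e-04
  8.88501438e-01 -4.84987959e-01] 0.0001149459600380789
scene2 [264. 293.] 3617 plane [ 0.0107 -0.0461  0.0143] tilt 0.0474 dir -76.9 0.0015
[ 0.4211 -0.1864] 0.0274
[ 0.4689 -0.3967] 0.0376
[ 0.6437 -0.3569] 0.0377
[ 0.596  -0.1467] 0.0274
[179. 216.] 12.79820728302002
bench -0.0012
bench -0.0013
bench 0.522
side2 [346. 279.] 2122 plane [ 0.0098 -0.0468  0.0154] tilt 0.0478 dir -78.1 0.0021
[ 0.4177 -0.1889] 0.0284
[ 0.4547 -0.3521] 0.0364
[ 0.6306 -0.3122] 0.0362
[ 0.5936 -0.149 ] 0.0282
[180. 167.] 12.769200325012207
bench 0.0006
bench 0.0001
bench 0.4654
```

View pics/wrist2.png

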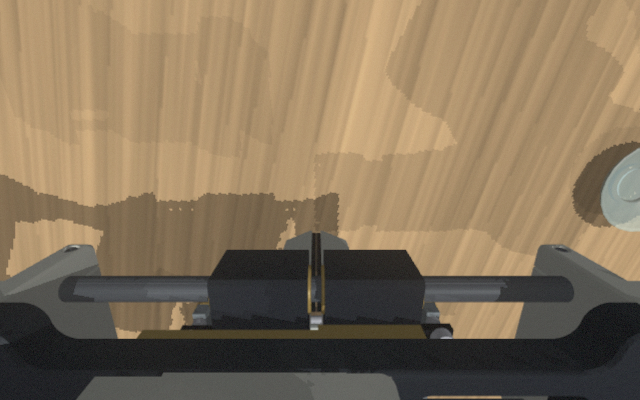

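View pics/scene2.png

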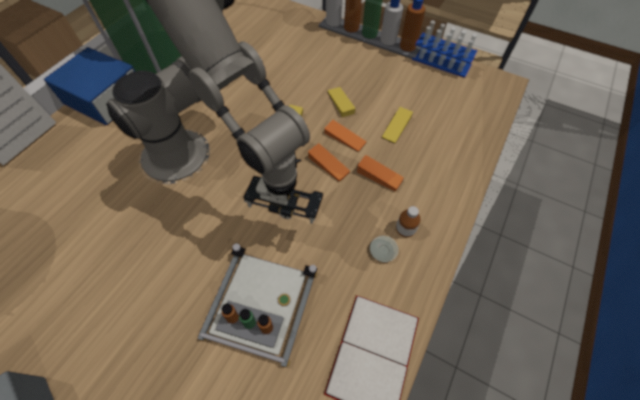

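The grip slipped: the opening is 0 and the wedge is still at (344,135) in the scene view, so the fingers were still closing when I lifted. Checking where the wedge is, then going back.

```bash
sed 's/("scene0","side0")/("scene0","scene2","side0","side2")/' m.py > m2.py; python3 m2.py | grep -E "^(scene|side)"
```

```text
scene0 [344. 135.] 562 (466, 338) [ 53. 141.] [ 0.994 -0.113] [[24.7, 26.4], [21.9, 24.3], [18.6, 20.7], [16.2, 18.8], [12.9, 15.9], [10.4, 12.5], [7.8, 9.8]]
scene0 [328. 162.] 694 (463, 213) [ 53. 161.] [ 0.962 -0.271] [[30.5, 34.2], [28.9, 31.8], [26.5, 28.9], [23.2, 26.0], [20.8, 22.7], [18.0, 20.1], [15.5, 17.3]]
scene0 [379. 173.] 790 (630, 250) [ 53. 152.] [ 0.998 -0.056] [[36.3, 38.7], [34.1, 36.8], [31.2, 34.1], [28.2, 31.0], [25.8, 28.2], [23.2, 26.0], [20.0, 22.5]]
scene2 [344. 136.] 569 (466, 339) [ 53. 140.] [ 0.994 -0.106] [[24.1, 26.6], [21.4, 23.3], [19.0, 21.5], [16.0, 18.3], [13.2, 15.6], [10.2, 12.6], [8.3, 10.5]]
scene2 [328. 162.] 692 (462, 213) [ 52. 162.] [ 0.967 -0.256] [[30.3, 32.2], [28.8, 31.3], [26.3, 28.6], [23.0, 25.9], [20.7, 22.4], [18.0, 20.3], [15.1, 18.0]]
scene2 [379. 173.] 792 (630, 250) [ 53. 152.] [ 0.998 -0.066] [[36.8, 38.9], [33.9, 36.3], [31.4, 34.4], [28.3, 31.3], [26.1, 28.3], [22.9, 25.6], [20.4, 23.0]]
side0 [279. 158.] 521 (465, 350) [ 92. 147.] [ 0.989 -0.151] [[25.1, 28.8], [22.8, 26.0], [19.5, 23.7], [17.3, 20.6], [13.9, 17.2], [12.0, 15.6], [9.1, 12.0]]
side0 [329. 162.] 635 (638, 265) [ 97. 151.] [ 0.998 -0.068] [[36.0, 40.1], [32.6, 37.3], [30.0, 33.5], [28.6, 31.3], [24.5, 28.0], [21.3, 24.8], [20.7, 23.3]]
side0 [290. 181.] 640 (473, 226) [ 95. 147.] [ 0.967 -0.254] [[28.9, 34.1], [29.1, 31.9], [25.8, 29.6], [22.0, 25.1], [20.1, 23.1], [16.9, 19.9], [14.8, 18.1]]
side2 [277. 158.] 467 (460, 348) [ 90. 137.] [ 0.973 -0.231] [[24.6, 28.5], [23.8, 27.2], [20.5, 22.9], [18.0, 22.3], [14.7, 18.2], [12.1, 15.2], [9.4, 12.6]]
side2 [342. 161.] 229 (675, 256) [91. 65.] [0.233 0.973] [0, [12.4, 25.8], [21.6, 25.7], [24.5, 27.5], [22.4, 25.1], [-2.5, 3.6], 0]
side2 [285. 180.] 469 (454, 229) [ 87. 112.] [ 0.959 -0.284] [[1.7, 5.3], [29.4, 34.8], [28.8, 32.0], [24.8, 28.4], [22.1, 25.3], [22.0, 24.8], [19.1, 21.9]]
```

Request:
step_arm(series=[[1,-0.092,0.923,0,0.906],[1,-0.092,0.923,0,0.906],[1,-0.092,0.923,0,0.906],[1,-0.092,0.923,0,0.906],[1,-0.092,0.923,0,0.906],[1,-0.092,0.923,0,0.906],[1,-0.092,0.923,0,0.906],[1,-0.092,0.923,0,0.906],[1,-0.092,0.923,0,0.906],[1,-0.092,0.923,0,0.906],[1,-0.092,0.923,0,0.906],[1,-0.092,0.923,0,0.906]])

```text
time: 6.0
tool_pos: [0.4519, 0.2278, 0.0827]
tool_rot: [-3.142, -0.0, 2.667]
contact_force: [0.5, -0.5, 0.7]
opening: 0.0901
```

Request:
step_arm(series=[[1,-0.092,0.923,0,0.906],[1,-0.092,0.923,0,0.906],[1,-0.092,0.923,0,0.906],[1,-0.092,0.923,0,0.906],[1,-0.092,0.923,0,0.906],[1,0,0,0,0]])

```text
time: 6.6
tool_pos: [0.44, 0.3443, 0.0826]
tool_rot: [3.141, 0.0, 3.03]
contact_force: [-0.0, -0.5, -0.1]
opening: 0.0918
```

```bash
python3 - <<'E'
from cell import sensors, vision
import cv2, numpy as np
s=sensors.observe();print(s["time"],s["tool_pos"],s["tool_rot"],s["opening"])
c=vision.read_camera("wrist"); cv2.imwrite(f"pics/wrist3.png",c["pixels"])
E
```

```text
6.6 [0.44003404 0.34432905 0.08260395] [3.14054648e+00 9.26469674e-05 3.02994593e+00] 0.09177892149613147
```

View pics/wrist3.png

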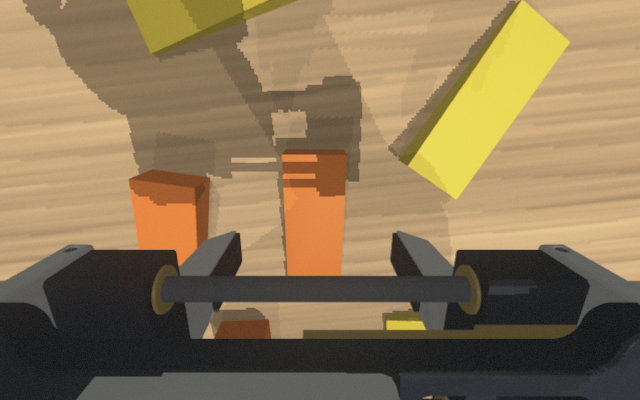

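Request:
step_arm(series=[[1,0,-0.12,-0.8,0],[1,0,0,-0.8,0],[1,0,0,-0.6,0],[1,0,0,-0.3,0],[0,0,0,0,0],[0,0,0,0,0],[0,0,0,0,0],[0,0,0,0,0],[0,0,0,0,0],[0,0,0,0,0],[0,0,0,0,0],[0,0,0,0,0]], squeeze=40)

```text
time: 7.85
tool_pos: [0.4414, 0.3382, 0.0202]
tool_rot: [3.142, 0.0, 3.024]
contact_force: [0.7, 0.1, 0.1]
opening: 0.0321
```

Request:
step_arm(series=[[0,0,0,0,0],[0,0,0,0,0],[0,0,0,0,0],[0,0,0,0,0]])

```text
time: 8.25
tool_pos: [0.4414, 0.3382, 0.0201]
tool_rot: [3.142, -0.0, 3.024]
contact_force: [0.6, 0.5, -0.4]
opening: 0.0022
```

```bash
python3 - <<'E'
from cell import sensors, vision
import cv2, numpy as np
s=sensors.observe();print(s["time"],s["tool_pos"],s["opening"])
for n in("wrist","scene","side"):
    c=vision.read_camera(n); cv2.imwrite(f"pics/{n}4.png",c["pixels"]); np.savez(f"{n}4.npz",**c)
    if n!="wrist":
        b=c["pixels"][(slice(60,200) if n[1]=='c' else slice(90,220)), (slice(240,440) if n[1]=='c' else slice(190,390))]
        cv2.imwrite(f"pics/{n}4c.png",cv2.resize(b,None,fx=4,fy=4,interpolation=cv2.INTER_CUBIC))
E
```

```text
8.25 [0.44143796 0.33823014 0.02011224] 0.0022264137635314932
```

View pics/wrist4.png

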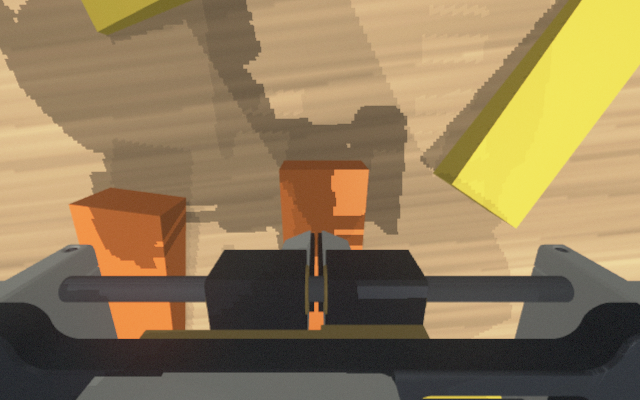

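View pics/scene4c.png

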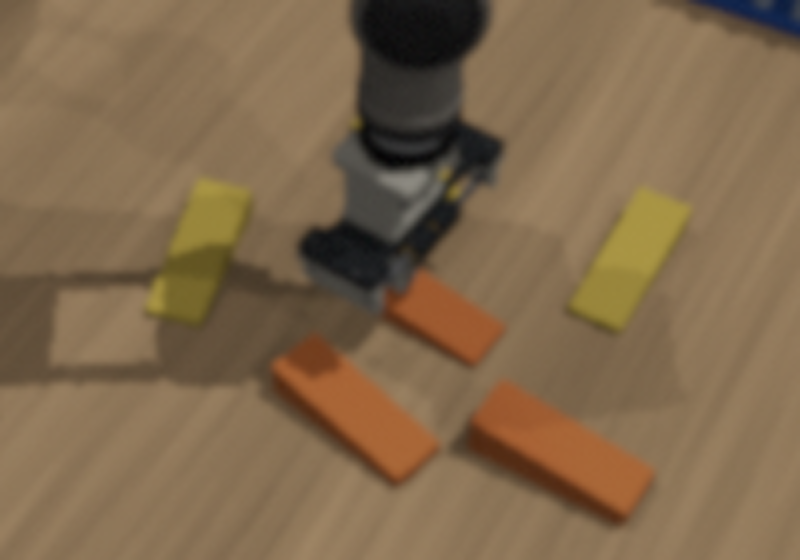

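View pics/side4c.png

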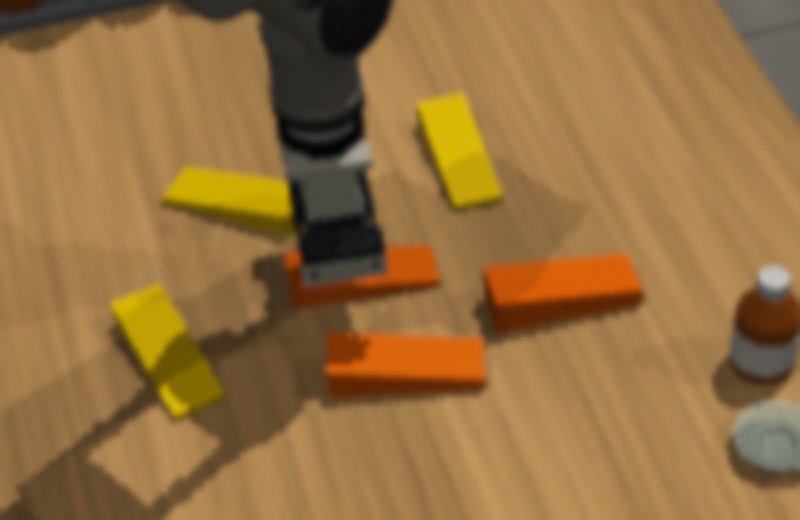

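```bash
python3 - <<'E'
from h import *
for n in ("wrist4","wrist1","wrist2"):
    c=load(n);W=cloud(c)
    for u,v in ((300,242),(325,242),(318,235),(340,240),(317,260),(300,200),(230,240),(400,240),(238,236),(396,236)): print(n,(u,v),W[v,u].round(3),c["pixels"][v,u])
c=load("scene4");W=cloud(c)
for v in range(110,145,4):
    print(v,[ (u,*W[v,u].round(3)) for u in range(322,352,6)])
E
```

```text
wrist4 (300, 242) [0.43  0.33  0.042] [116 121 122]
wrist4 (325, 242) [0.432 0.344 0.04 ] [104 109 110]
wrist4 (318, 235) [0.432 0.34  0.031] [35 52 77]
wrist4 (340, 240) [0.432 0.352 0.04 ] [102 108 109]
wrist4 (317, 260) [0.456 0.337 0.018] [ 63 113 190]
wrist4 (300, 200) [0.412 0.332 0.024] [ 44  82 137]
wrist4 (230, 240) [ 0.443  0.276 -0.001] [136 183 215]
wrist4 (400, 240) [ 0.457  0.396 -0.   ] [120 160 190]
wrist4 (238, 236) [0.441 0.282 0.001] [138 185 217]
wrist4 (396, 236) [ 0.454  0.393 -0.001] [116 154 184]
wrist1 (300, 242) [0.474 0.32  0.016] [ 67 132 224]
wrist1 (325, 242) [0.477 0.342 0.015] [ 70 135 227]
wrist1 (318, 235) [0.469 0.337 0.017] [ 67 134 226]
wrist1 (340, 240) [0.476 0.355 0.016] [ 70 135 226]
wrist1 (317, 260) [0.496 0.333 0.012] [ 68 131 225]
wrist1 (300, 200) [0.433 0.326 0.023] [ 71 137 229]
wrist1 (230, 240) [0.428 0.292 0.099] [83 89 92]
wrist1 (400, 240) [0.44  0.387 0.096] [50 55 60]
wrist1 (238, 236) [0.43  0.293 0.09 ] [39 47 56]
wrist1 (396, 236) [0.44  0.386 0.091] [36 44 49]
wrist2 (300, 242) [ 0.471 -0.045  0.105] [89 93 92]
wrist2 (325, 2
[... 2687 characters left out ...]
(0.468), np.float64(0.343), np.float64(0.017))]
138 [(322, np.float64(0.397), np.float64(0.302), np.float64(-0.002)), (328, np.float64(0.415), np.float64(0.313), np.float64(-0.003)), (334, np.float64(0.471), np.float64(0.245), np.float64(0.099)), (340, np.float64(0.457), np.float64(0.32), np.float64(0.014)), (346, np.float64(0.476), np.float64(0.326), np.float64(0.018))]
142 [(322, np.float64(0.406), np.float64(0.287), np.float64(-0.003)), (328, np.float64(0.423), np.float64(0.297), np.float64(-0.004)), (334, np.float64(0.443), np.float64(0.303), np.float64(0.002)), (340, np.float64(0.46), np.float64(0.316), np.float64(-0.001)), (346, np.float64(0.483), np.float64(0.314), np.float64(0.014))]
```

```bash
python3 - <<'E'
from h import *
c=load("wrist4"); b=c["pixels"][140:340,180:450]; cv2.imwrite("pics/w4c.png",cv2.resize(b,None,fx=2.9,fy=2.9,interpolation=cv2.INTER_CUBIC))
E
```

```text
(no output)
```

View pics/w4c.png

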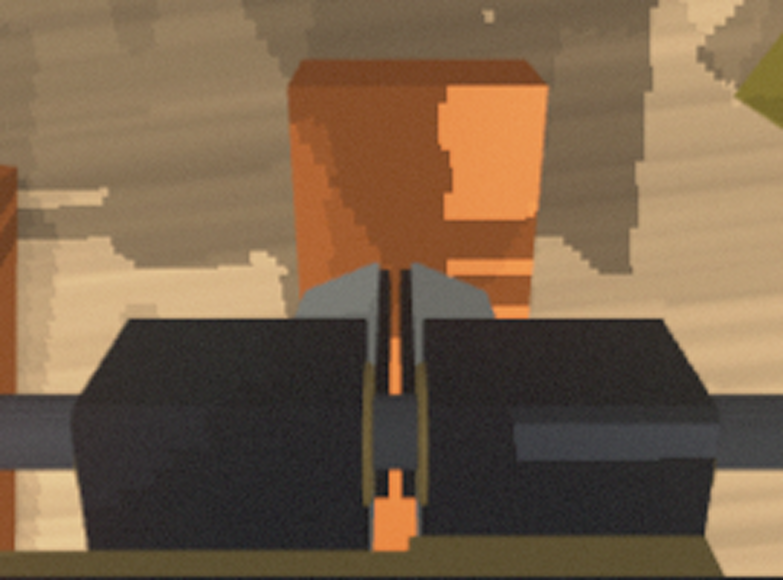

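```bash
python3 - <<'E'
from h import *
for n,T,g,yw in (("wrist1",[.4432,.339,.0807],.046,3.021),("wrist4",[.4414,.3382,.0201],0.001,3.024),("wrist2",[.4811,-.0533,.0827],0,1.787)):
    c=load(n);P=c["pose"];K=c["camera_matrix"];W=cloud(c)
    print(n,"cam",P[:3,3].round(3), (P[:3,3]-T).round(3))
    y=np.array([np.cos(yw-np.pi/2),np.sin(yw-np.pi/2),0]);xx=np.array([np.cos(yw),np.sin(yw),0])
    for dz in (.05,.03,.01,0,-.017):
      for w in (-.0095,.0095):
        X=np.array(T)+y*g+xx*w+[0,0,dz]; q=P[:3,:3].T@(X-P[:3,3]); print(dz,w,(K@q/q[2])[:2].round())
    # min z of finger-like (grey dark, low sat) points
    m=W[225:300,200:430].reshape(-1,3); d=np.linalg.norm(m[:,:2]-np.array(T)[:2],axis=1)
    px=c["pixels"][225:300,200:430].reshape(-1,3).astype(int); gr=(px.max(1)-px.min(1)<25)
    print("lowest grey z rel TCP",np.sort((m[gr&(d<.07)][:,2]-T[2]))[:20:3].round(3))
E
```

```text
wrist1 cam [0.362 0.349 0.245] [-0.082  0.01   0.165]
0.05 -0.0095 [414. 307.]
0.05 0.0095 [418. 272.]
0.03 -0.0095 [402. 282.]
0.03 0.0095 [405. 251.]
0.01 -0.0095 [393. 263.]
0.01 0.0095 [395. 235.]
0 -0.0095 [389. 255.]
0 0.0095 [391. 228.]
-0.017 -0.0095 [383. 243.]
-0.017 0.0095 [385. 217.]
lowest grey z rel TCP [0.005 0.006 0.006 0.007 0.007 0.007 0.007]
wrist4 cam [0.359 0.347 0.185] [-0.082  0.009  0.164]
0.05 -0.0095 [319. 307.]
0.05 0.0095 [320. 272.]
0.03 -0.0095 [319. 282.]
0.03 0.0095 [319. 251.]
0.01 -0.0095 [319. 263.]
0.01 0.0095 [319. 234.]
0 -0.0095 [319. 255.]
0 0.0095 [319. 227.]
-0.017 -0.0095 [318. 243.]
-0.017 0.0095 [318. 217.]
lowest grey z rel TCP [0.006 0.007 0.007 0.008 0.008 0.008 0.008]
wrist2 cam [0.464 0.027 0.247] [-0.017  0.081  0.164]
0.05 -0.0095 [315. 306.]
0.05 0.0095 [315. 271.]
0.03 -0.0095 [315. 282.]
0.03 0.0095 [315. 250.]
0.01 -0.0095 [316. 262.]
0.01 0.0095 [316. 234.]
0 -0.0095 [316. 254.]
0 0.0095 [316. 227.]
-0.017 -0.0095 [316. 242.]
-0.017 0.0095 [316. 217.]
lowest grey z rel TCP [-0.083 -0.082  0.006  0.007  0.007  0.007  0.007]
```

The fingertips visibly end about 7 mm behind the reported TCP (row 232 in the wrist view), not 17 mm ahead as stated. So they closed above the wedge's top. I'll open and go lower in small steps, watching the force.

Request:
step_arm(series=[[1,0,0,0,0],[1,0,0,0,0],[1,0,0,0,0],[1,0,0,0,0],[1,0,0,0,0],[1,0,0,0,0],[1,0,0,0,0],[1,0,0,0,0],[1,0,0,-0.08,0],[1,0,0,-0.08,0],[1,0,0,0,0]])

```text
time: 9.5
tool_pos: [0.4412, 0.3381, 0.0158]
tool_rot: [-3.141, -0.001, 3.024]
contact_force: [0.2, -0.5, 0.3]
opening: 0.0841
```

Request:
step_arm(series=[[1,0,0,-0.08,0],[1,0,0,0,0]])

```text
time: 9.7
tool_pos: [0.4413, 0.3381, 0.0138]
tool_rot: [-3.141, -0.0, 3.024]
contact_force: [-0.3, 0.6, 0.3]
opening: 0.0915
```

Request:
step_arm(series=[[1,0,0,-0.16,0],[1,0,0,-0.16,0],[1,0,0,0,0]])

```text
time: 10.0
tool_pos: [0.441, 0.338, 0.0054]
tool_rot: [-3.141, -0.001, 3.024]
contact_force: [-0.3, -0.8, -0.7]
opening: 0.0919
```

Request:
step_arm(series=[[1,0,0,-0.12,0],[1,0,0,-0.08,0],[1,0,0,0,0]])

```text
time: 10.3
tool_pos: [0.4413, 0.3381, 0.0008]
tool_rot: [-3.141, -0.0, 3.024]
contact_force: [-0.2, -0.0, -0.1]
opening: 0.0918
```

Request:
step_arm(series=[[0,0,0,0,0],[0,0,0,0,0],[0,0,0,0,0],[0,0,0,0,0],[0,0,0,0,0],[0,0,0,0,0],[0,0,0,0,0],[0,0,0,0,0],[0,0,0,0,0]], squeeze=40)

```text
time: 11.2
tool_pos: [0.4415, 0.3383, 0.0012]
tool_rot: [3.141, 0.0, 3.024]
contact_force: [-0.9, 0.5, 0.6]
opening: 0.0495
```

Request:
step_arm(series=[[0,0,0,0,0]])

```text
time: 11.3
tool_pos: [0.4415, 0.3383, 0.0012]
tool_rot: [3.141, 0.0, 3.024]
contact_force: [-0.7, 1.2, -0.6]
opening: 0.0494
```

Gripped: the opening holds at 49.5 mm. Lifting and carrying.

Request:
step_arm(series=[[0,0,0,0.6,0],[0,0,0,0.9,0],[0,0,0,0.9,0],[0,0.092,-0.916,0,-0.906],[0,0.092,-0.916,0,-0.906],[0,0.092,-0.916,0,-0.906],[0,0.092,-0.916,0,-0.906],[0,0.092,-0.916,0,-0.906],[0,0.092,-0.916,0,-0.906],[0,0.092,-0.916,0,-0.906],[0,0.092,-0.916,0,-0.906],[0,0.092,-0.916,0,-0.906]])

```text
time: 12.5
tool_pos: [0.4617, 0.131, 0.0609]
tool_rot: [-3.141, -0.0, 2.369]
contact_force: [-0.2, 0.1, -2.2]
opening: 0.0495
```

Request:
step_arm(series=[[0,0.092,-0.916,0,-0.906],[0,0.092,-0.916,0,-0.906],[0,0.092,-0.916,0,-0.906],[0,0.092,-0.916,0,-0.906],[0,0.092,-0.916,0,-0.906],[0,0.092,-0.916,0,-0.906],[0,0.092,-0.916,0,-0.906],[0,0.092,-0.916,0,-0.906],[0,0,0,0,0]])

```text
time: 13.4
tool_pos: [0.4808, -0.0534, 0.061]
tool_rot: [3.141, 0.001, 1.788]
contact_force: [-0.1, 0.8, -1.8]
opening: 0.0496
```

```bash
python3 - <<'E'
from cell import sensors, vision
import cv2, numpy as np
s=sensors.observe();print(s["time"],s["tool_pos"],s["tool_rot"],s["opening"])
for n in("wrist","scene","side"):
    c=vision.read_camera(n); cv2.imwrite(f"pics/{n}5.png",c["pixels"]); np.savez(f"{n}5.npz",**c)
c=cv2.imread("pics/scene5.png")[160:320,180:400];cv2.imwrite("pics/scene5c.png",cv2.resize(c,None,fx=3.5,fy=3.5,interpolation=cv2.INTER_CUBIC))
c=cv2.imread("pics/side5.png")[160:320,270:470];cv2.imwrite("pics/side5c.png",cv2.resize(c,None,fx=3.5,fy=3.5,interpolation=cv2.INTER_CUBIC))
E
```

```text
13.4 [ 0.48077589 -0.05339348  0.06101925] [3.14149160e+00 7.44829280e-04 1.78760977e+00] 0.04955932255162953
```

View pics/scene5c.png

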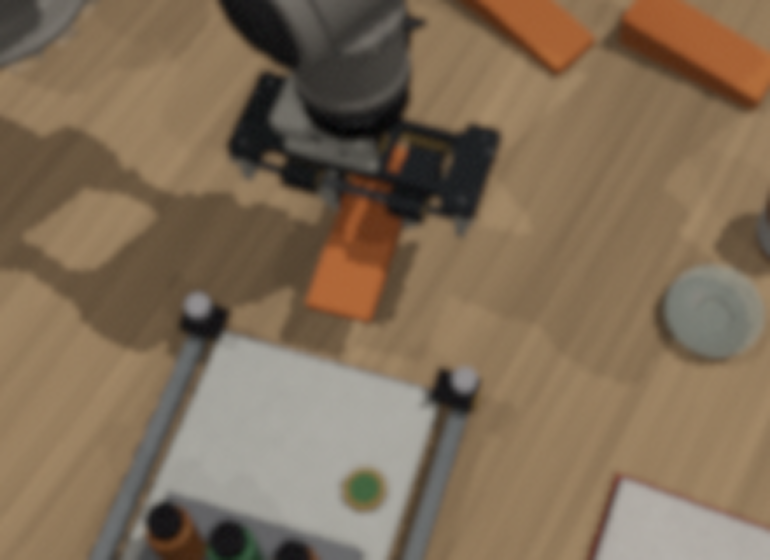

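View pics/side5c.png

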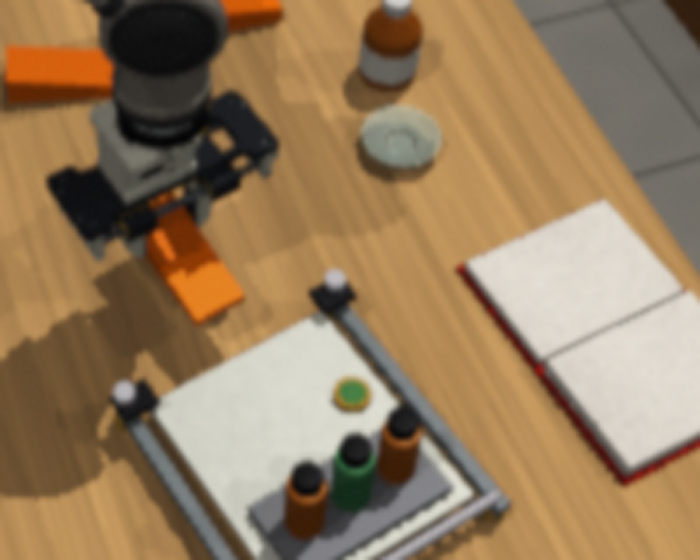

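The wedge is held square to the tray with its thin end pointing at the front edge (340,310 in the crop). The posts are at (200,310) and (455,390). Checking post heights, then lowering.

```bash
python3 - <<'E'
from h import *
for n,pts in (("scene5",((237,248),(312,269))),("side5",((305,272),(365,240)))):
    c=load(n);W=cloud(c)
    for u,v in pts:
        w=W[v-5:v+6,u-5:u+6].reshape(-1,3); print(n,np.percentile(w[:,2],[5,50,75,90,97]).round(3), w[w[:,2]>.04].mean(0).round(3))
E
```

```text
scene5 [-0.002  0.046  0.054  0.056  0.057] [ 0.406 -0.188  0.05 ]
scene5 [-0.002  0.047  0.054  0.056  0.057] [ 0.611 -0.141  0.05 ]
side5 [-0.002  0.046  0.051  0.056  0.059] [ 0.4   -0.198  0.065]
side5 [-0.003  0.045  0.052  0.057  0.059] [ 0.607 -0.143  0.05 ]
```

Request:
step_arm(series=[[0,0,0,-0.8,0],[0,0,0,-0.8,0],[0,0,0,-0.6,0],[0,0,0,-0.16,0],[0,0,0,0,0]])

```text
time: 14.05
tool_pos: [0.48, -0.0501, 0.002]
tool_rot: [-3.14, -0.001, 1.793]
contact_force: [-1.0, -0.6, -0.7]
opening: 0.0496
```

Request:
step_arm(series=[[0,0,0,-0.04,0],[0,0.088,-0.39,0,0],[0,0.088,-0.39,0,0],[0,0.088,-0.39,0,0],[0,0.088,-0.39,0,0],[0,0.088,-0.39,0,0],[0,0.088,-0.39,0,0],[0,0,0,0,0]])

```text
time: 14.85
tool_pos: [0.4943, -0.1111, 0.0012]
tool_rot: [3.141, 0.001, 1.79]
contact_force: [-0.6, -0.3, -0.2]
opening: 0.0501
```

```bash
python3 - <<'E'
from cell import sensors, vision
import cv2, numpy as np
s=sensors.observe();print(s["time"],s["tool_pos"],s["contact_force"],s["torque"])
for n in("scene","side"):
    c=vision.read_camera(n); cv2.imwrite(f"pics/{n}6.png",c["pixels"]); np.savez(f"{n}6.npz",**c)
c=cv2.imread("pics/scene6.png")[180:340,180:400];cv2.imwrite("pics/scene6c.png",cv2.resize(c,None,fx=3.5,fy=3.5,interpolation=cv2.INTER_CUBIC))
E
python3 t.py scene6 side6 | grep plane
```

```text
14.85 [ 0.49429511 -0.11110466  0.00120859] [-0.59760055 -0.27178281 -0.17305686] [-0.1178545  -0.00054615 -0.03469493]
scene6 [264. 294.] 3547 plane [ 0.0116 -0.046   0.0139] tilt 0.0474 dir -75.9 0.0016
side6 [347. 279.] 2092 plane [ 0.0085 -0.0453  0.0165] tilt 0.0461 dir -79.4 0.002
```

View pics/scene6c.png

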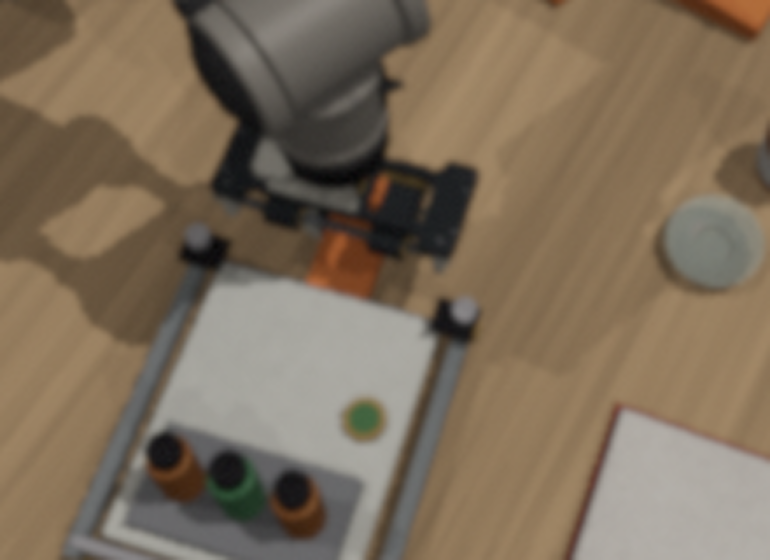

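The tip is under the edge by about 37 mm, with no force. Now I open, slide back along the wedge, and part-close behind its thick face.

Request:
step_arm(series=[[1,0,0,0,0],[1,0,0,0,0],[1,0,0,0,0],[1,0,0,0,0],[1,0,0,0,0],[1,-0.097,0.429,0,0],[1,-0.097,0.429,0,0],[1,-0.097,0.429,0,0],[1,-0.097,0.429,0,0],[1,-0.097,0.429,0,0],[1,-0.097,0.429,0,0],[1,0,0,0,0]])

```text
time: 16.15
tool_pos: [0.4786, -0.0437, 0.0011]
tool_rot: [-3.141, -0.0, 1.793]
contact_force: [-0.3, -0.3, -0.6]
opening: 0.0917
```

Request:
step_arm(series=[[0.12,0,0,0,0],[0.12,0,0,0,0],[0.12,0,0,0,0],[0.12,0,0,0,0],[0.12,0,0,0,0],[0.12,0,0,0,0],[0.12,0,0,0,0],[0.12,0,0,0,0],[0.12,0,0,0,0],[0.12,0,0,0,0],[0.12,0,0,0,0],[0.12,0,0,0,0]])

```text
time: 17.35
tool_pos: [0.4792, -0.0452, 0.0011]
tool_rot: [3.142, 0.0, 1.792]
contact_force: [0.9, 0.1, -0.8]
opening: 0.0115
```

```bash
python3 - <<'E'
from cell import sensors, vision
import cv2, numpy as np
s=sensors.observe();print(s["time"],s["tool_pos"],s["tool_rot"],s["contact_force"],s["opening"])
for n in("scene","side","wrist"):
    c=vision.read_camera(n); cv2.imwrite(f"pics/{n}7.png",c["pixels"]); np.savez(f"{n}7.npz",**c)
c=cv2.imread("pics/scene7.png")[180:340,180:400];cv2.imwrite("pics/scene7c.png",cv2.resize(c,None,fx=3.5,fy=3.5,interpolation=cv2.INTER_CUBIC))
c=cv2.imread("pics/side7.png")[160:320,270:470];cv2.imwrite("pics/side7c.png",cv2.resize(c,None,fx=3.5,fy=3.5,interpolation=cv2.INTER_CUBIC))
E
```

```text
17.35 [ 0.47918738 -0.04520451  0.0011425 ] [3.14151279e+00 2.92465296e-07 1.79172354e+00] [ 0.91572206  0.12666677 -0.7771661 ] 0.011454275891999297
```

View pics/scene7c.png

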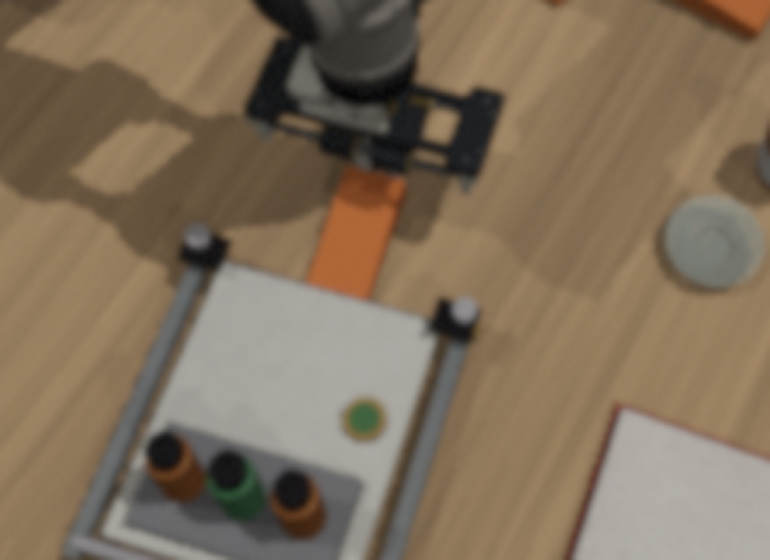

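View pics/side7c.png

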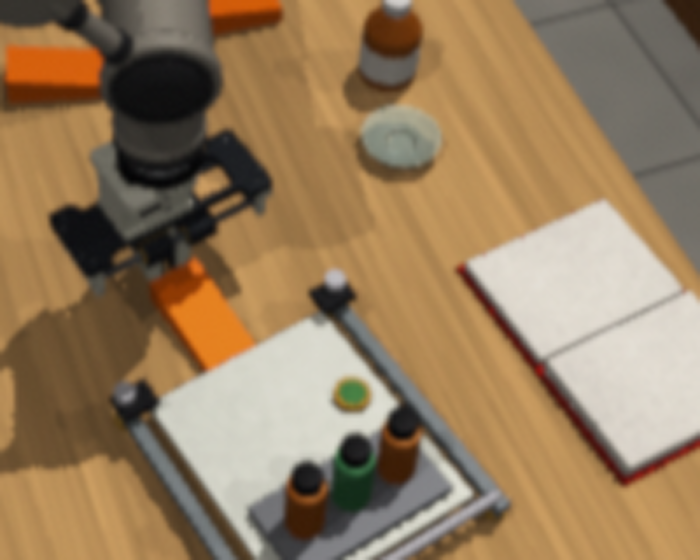

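View pics/wrist7.png

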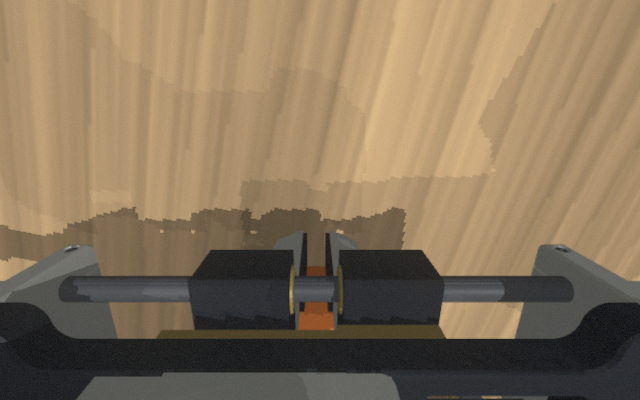

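The fingers sit just behind the thick face, centred. Pushing in stages and watching the force.

Request:
step_arm(series=[[0.12,0.088,-0.39,0,0],[0.12,0.088,-0.39,0,0],[0.12,0.088,-0.39,0,0],[0.12,0.088,-0.39,0,0],[0.12,0.088,-0.39,0,0],[0.12,0,0,0,0]])

```text
time: 18.1
tool_pos: [0.4899, -0.0949, 0.001]
tool_rot: [-3.141, -0.001, 1.79]
contact_force: [-1.4, 1.4, 0.4]
opening: 0.011
```

Request:
step_arm(series=[[0.12,0.044,-0.195,0,0],[0.12,0.044,-0.195,0,0],[0.12,0.044,-0.195,0,0],[0.12,0,0,0,0]])

```text
time: 18.5
tool_pos: [0.4928, -0.1085, 0.001]
tool_rot: [-3.14, -0.002, 1.791]
contact_force: [-1.3, 4.5, 2.5]
opening: 0.0113
```

```bash
python3 - <<'E'
from cell import sensors, vision
import cv2, numpy as np
s=sensors.observe();f=s["contact_force"];print(s["time"],s["tool_pos"],s["tool_rot"],f,f@[.22,-.9755,0],s["opening"])
for n in("scene","side"):
    c=vision.read_camera(n); cv2.imwrite(f"pics/{n}8.png",c["pixels"]); np.savez(f"{n}8.npz",**c)
c=cv2.imread("pics/scene8.png")[180:340,180:400];cv2.imwrite("pics/scene8c.png",cv2.resize(c,None,fx=3.5,fy=3.5,interpolation=cv2.INTER_CUBIC))
E
python3 t.py scene8 side8|grep plane
```

```text
18.5 [ 0.4928427  -0.1085382   0.00099702] [-3.14040505e+00 -1.62025612e-03  1.79100355e+00] [-1.29280078  4.52194884  2.53660533] -4.695577261641585 0.011333805267010333
scene8 [264. 293.] 3635 plane [ 0.0036 -0.0137  0.0306] tilt 0.0141 dir -75.2 0.0015
side8 [347. 278.] 2197 plane [ 0.004  -0.0165  0.0306] tilt 0.017 dir -76.5 0.0021
```

View pics/scene8c.png

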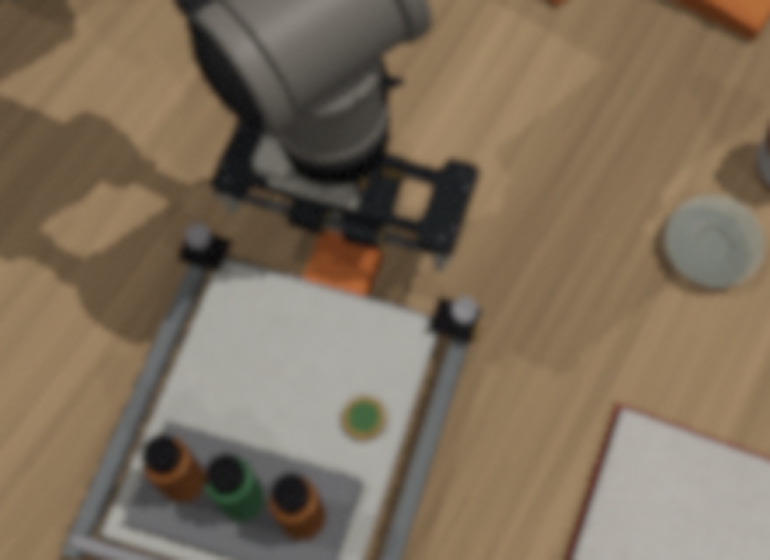

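The tray is rising: tilt is down to about 0.015 and the push is 4.7 N. About 24 mm remain to level.

Request:
step_arm(series=[[0.12,0.044,-0.195,0,0],[0.12,0.044,-0.195,0,0],[0.12,0.044,-0.195,0,0],[0.12,0,0,0,0]])

```text
time: 19.0
tool_pos: [0.4963, -0.1232, 0.001]
tool_rot: [-3.141, -0.001, 1.791]
contact_force: [-2.2, 3.7, 2.3]
opening: 0.0106
```

Request:
step_arm(series=[[0.12,0.026,-0.117,0,0],[0.12,0,0,0,0]])

```text
time: 19.2
tool_pos: [0.4968, -0.1257, 0.001]
tool_rot: [-3.141, -0.002, 1.791]
contact_force: [-2.5, 5.2, 2.5]
opening: 0.0107
```

Request:
step_arm(series=[[0.12,0.026,-0.117,0,0],[0.12,0,0,0,0]])

```text
time: 19.4
tool_pos: [0.4974, -0.1286, 0.001]
tool_rot: [-3.14, -0.002, 1.791]
contact_force: [-2.7, 6.0, 3.1]
opening: 0.0109
```

Request:
step_arm(series=[[0.12,0.0176,-0.078,0,0],[0.12,0,0,0,0]])

```text
time: 19.6
tool_pos: [0.4977, -0.1302, 0.001]
tool_rot: [-3.14, -0.002, 1.791]
contact_force: [-2.3, 7.5, 3.5]
opening: 0.0112
```

Request:
step_arm(series=[[0.12,0.0176,-0.078,0,0],[0.12,0,0,0,0]])

```text
time: 19.8
tool_pos: [0.4976, -0.1306, 0.001]
tool_rot: [-3.14, -0.005, 1.791]
contact_force: [-1.6, 15.6, 6.2]
opening: 0.0105
```

```bash
python3 - <<'E'
from cell import sensors, vision
import numpy as np
s=sensors.observe();f=s["contact_force"];print(s["time"],s["tool_pos"],f,f@[.22,-.9755,0])
for n in("scene","side"):
    c=vision.read_camera(n); np.savez(f"{n}9.npz",**c)
E
python3 t.py scene9 side9|grep plane
```

```text
19.8 [ 0.49764883 -0.13061351  0.00098859] [-1.59233171 15.62337017  6.18470782] -15.590910576381086
scene9 [264. 295.] 3409 plane [ 0.0015 -0.0028  0.0364] tilt 0.0031 dir -61.6 0.0016
side9 [349. 279.] 2056 plane [-0.0007 -0.      0.039 ] tilt 0.0007 dir -175.7 0.0021
```

The force jumped to 15.6 N with only 0.4 mm of advance. I'll check whether the gripper's body is touching a post.

```bash
python3 - <<'E'
from h import *
for n,sl in (("scene9",(slice(190,300),slice(210,340))),("side9",(slice(190,310),slice(270,400)))):
    c=load(n);W=cloud(c)
    cv2.imwrite(f"pics/{n}c.png",cv2.resize(c["pixels"][sl],None,fx=5,fy=5,interpolation=cv2.INTER_CUBIC))
    P=W[sl].reshape(-1,3);T=np.array([.4976,-.1306,0])
    u=np.array([.22,-.9755]);v=np.array([.9755,.22])
    a=(P[:,:2]-T[:2])@u;b=(P[:,:2]-T[:2])@v
    for lo,hi in ((-110,-85),(-85,-50),(50,85),(85,110)):
        s=(b*1000>lo)&(b*1000<hi)&(P[:,2]>.06)&(P[:,2]<.16)&(abs(a)<.06)
        if s.any(): print(n,lo,hi,s.sum(),"a range",np.percentile(a[s],[2,98]).round(3),"z",np.percentile(P[s,2],[2,10,50,98]).round(3))
E
```

```text
scene9 -110 -85 52 a range [-0.012  0.038] z [0.105 0.113 0.115 0.118]
scene9 -85 -50 205 a range [-0.008  0.038] z [0.081 0.09  0.114 0.118]
scene9 50 85 277 a range [-0.032  0.038] z [0.086 0.09  0.114 0.117]
scene9 85 110 158 a range [-0.032  0.039] z [0.084 0.108 0.114 0.118]
side9 -110 -85 118 a range [-0.033  0.039] z [0.066 0.088 0.115 0.12 ]
side9 -85 -50 289 a range [-0.032  0.038] z [0.087 0.106 0.116 0.154]
side9 50 85 216 a range [-0.029  0.039] z [0.081 0.089 0.114 0.12 ]
side9 85 110 71 a range [-0.034  0.038] z [0.1   0.111 0.116 0.12 ]
```

View pics/scene9c.png

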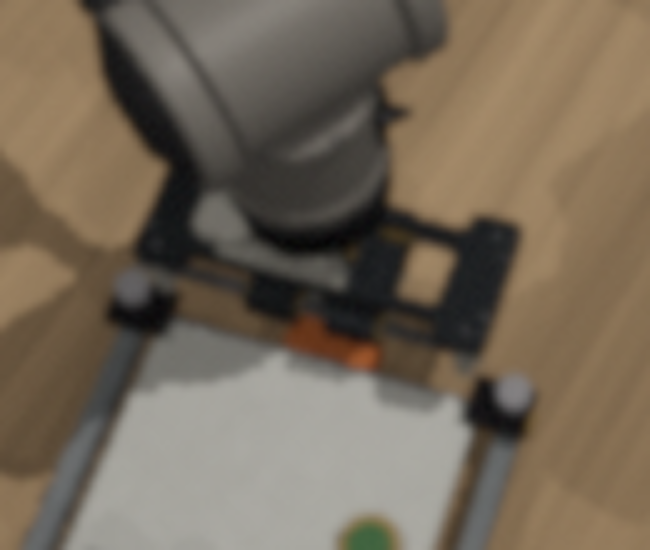

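View pics/side9c.png

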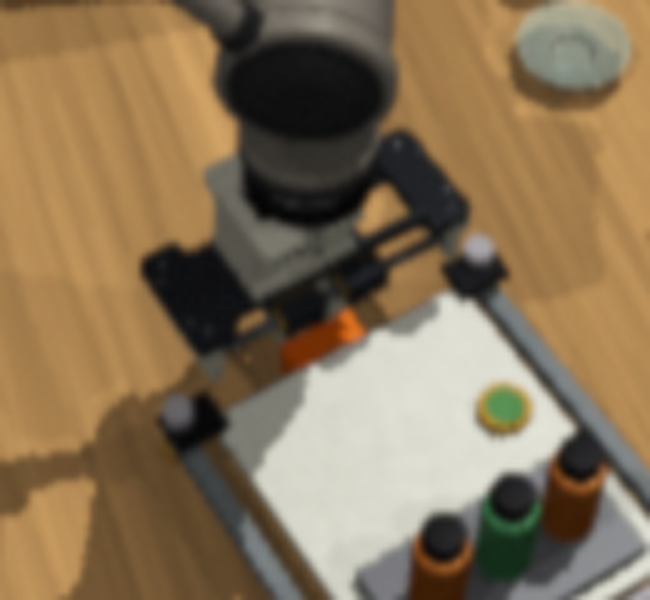

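The body is at z ≥ 0.08 and the post tops at 0.058, so it is clear. Waiting a moment to re-read the force.

Request:
step_arm(series=[[0.12,0,0,0,0],[0.12,0,0,0,0],[0.12,0,0,0,0]])

```text
time: 20.2
tool_pos: [0.4977, -0.1306, 0.001]
tool_rot: [-3.14, -0.004, 1.791]
contact_force: [-2.1, 14.7, 6.1]
opening: 0.011
```

Request:
step_arm(series=[[0.12,0.0088,-0.039,0,0],[0.12,0,0,0,0]])

```text
time: 20.4
tool_pos: [0.4976, -0.1307, 0.001]
tool_rot: [-3.139, -0.006, 1.791]
contact_force: [-1.9, 18.0, 8.4]
opening: 0.0108
```

The last 10 N came with almost no wedge motion, which is stiffer than the tray spec. I'll back off, raise the fingers 8 mm for more body clearance, and push again to compare.

Request:
step_arm(series=[[0.12,-0.088,0.39,0,0],[0.12,0,0,0,0]])

```text
time: 20.6
tool_pos: [0.497, -0.124, 0.0012]
tool_rot: [3.141, 0.001, 1.793]
contact_force: [0.3, -0.1, 0.2]
opening: 0.0108
```

```bash
python3 - <<'E'
from cell import sensors, vision
import numpy as np,cv2
s=sensors.observe();f=s["contact_force"];print(s["time"],s["tool_pos"],f)
for n in("scene","side","wrist"):
    c=vision.read_camera(n); np.savez(f"{n}10.npz",**c);cv2.imwrite(f"pics/{n}10.png",c["pixels"])
c=cv2.imread("pics/scene10.png")[190:300,210:340];cv2.imwrite("pics/scene10c.png",cv2.resize(c,None,fx=5,fy=5,interpolation=cv2.INTER_CUBIC))
E
python3 t.py scene10 side10|grep plane
```

```text
20.6 [ 0.49703199 -0.12398289  0.00118487] [ 0.34034656 -0.08537149  0.19431508]
scene10 [264. 294.] 3538 plane [ 0.0017 -0.0014  0.0367] tilt 0.0022 dir -40.4 0.0015
side10 [348. 278.] 2143 plane [-0.0007  0.0011  0.0393] tilt 0.0013 dir 124.2 0.0021
```

View pics/scene10c.png

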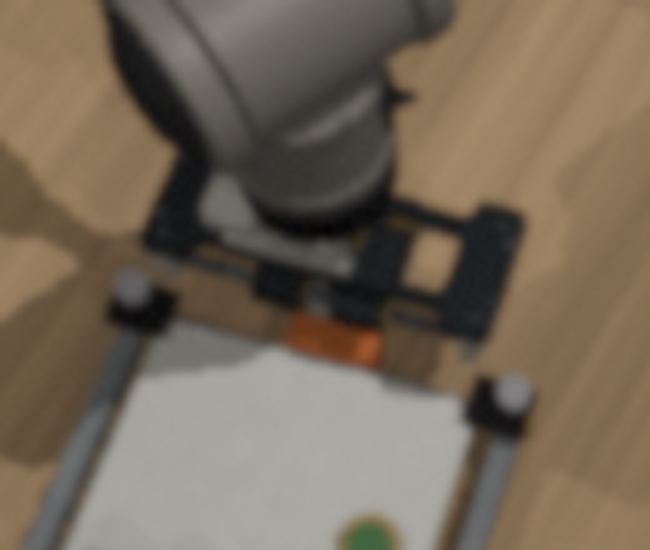

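View pics/wrist10.png

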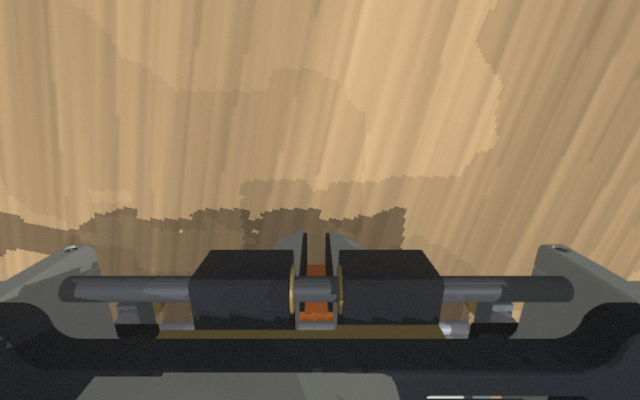

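Request:
step_arm(series=[[0.12,0,0,0.32,0],[0.12,0.022,-0.0975,0,0],[0.12,0.022,-0.0975,0,0],[0.12,0,0,0,0]])

```text
time: 21.15
tool_pos: [0.4983, -0.1297, 0.0092]
tool_rot: [3.141, 0.0, 1.791]
contact_force: [0.8, -0.0, -0.3]
opening: 0.0111
```

Request:
step_arm(series=[[0.12,0.0176,-0.078,0,0],[0.12,0,0,0,0]])

```text
time: 21.35
tool_pos: [0.4982, -0.1304, 0.009]
tool_rot: [-3.141, -0.001, 1.791]
contact_force: [0.0, 4.2, 1.4]
opening: 0.011
```

Request:
step_arm(series=[[0.12,0.0176,-0.078,0,0],[0.12,0,0,0,0]])

```text
time: 21.55
tool_pos: [0.4982, -0.1306, 0.009]
tool_rot: [-3.141, -0.004, 1.791]
contact_force: [-0.4, 12.8, 5.5]
opening: 0.011
```

Request:
step_arm(series=[[0.12,0.0088,-0.039,0,0],[0.12,0,0,0,0]])

```text
time: 21.75
tool_pos: [0.4982, -0.1306, 0.009]
tool_rot: [-3.14, -0.005, 1.791]
contact_force: [0.2, 15.8, 6.2]
opening: 0.011
```

Request:
step_arm(series=[[0.12,0.0044,-0.0195,0,0],[0.12,0,0,0,0]])

```text
time: 21.95
tool_pos: [0.4982, -0.1307, 0.009]
tool_rot: [-3.14, -0.006, 1.791]
contact_force: [-0.5, 18.1, 7.8]
opening: 0.0112
```

```bash
python3 - <<'E'
from cell import sensors, vision
from h import *
for n in("scene","side"):
    c=vision.read_camera(n); np.savez(f"{n}11.npz",**c)
T=np.array([.4982,-.1307]);u=np.array([.22,-.9755]);v=np.array([.9755,.22])
for n,pts in (("scene11",((303,263),(304,261),(242,243))),("side11",((313,263),(312,261),(360,238)))):
    c=load(n);W=cloud(c)
    for x,y in pts:
        P=W[y-4:y+5,x-4:x+5].reshape(-1,3);P=P[P[:,2]>.03]
        a=(P[:,:2]-T)@u*1000;b=(P[:,:2]-T)@v*1000
        o=np.argsort(P[:,2])
        print(n,x,y,[(round(a[i]),round(b[i]),round(P[i,2]*1000)) for i in o[::6]])
c=load("side11");cv2.imwrite("pics/s11.png",cv2.resize(c["pixels"][220:300,270:400],None,fx=6,fy=6,interpolation=cv2.INTER_NEAREST))
E
```

```text
scene11 303 263 [(24, 92, 44), (28, 93, 47), (39, 82, 91), (35, 95, 102), (39, 83, 109), (38, 81, 114), (38, 94, 122)]
scene11 304 261 [(24, 92, 44), (39, 82, 91), (37, 88, 103), (35, 95, 110), (38, 93, 114), (38, 91, 121), (38, 94, 122), (37, 81, 125)]
scene11 242 243 [(26, -99, 45), (23, -104, 55), (37, -83, 87), (31, -70, 94), (36, -76, 100), (39, -81, 110), (38, -69, 116), (38, -82, 119), (31, -76, 122), (29, -66, 122), (33, -80, 123), (34, -82, 124)]
side11 313 263 [(37, -80, 84), (37, -87, 90), (38, -84, 100), (31, -93, 109)]
side11 312 261 [(37, -80, 84), (37, -87, 90), (37, -87, 97), (37, -80, 106), (38, -80, 113), (40, -88, 116), (38, -90, 122)]
side11 360 238 [(30, 100, 44), (27, 87, 50), (32, 98, 52), (24, 107, 58), (36, 78, 85), (32, 69, 96), (32, 72, 100), (37, 86, 106), (36, 69, 117)]
```

View pics/s11.png

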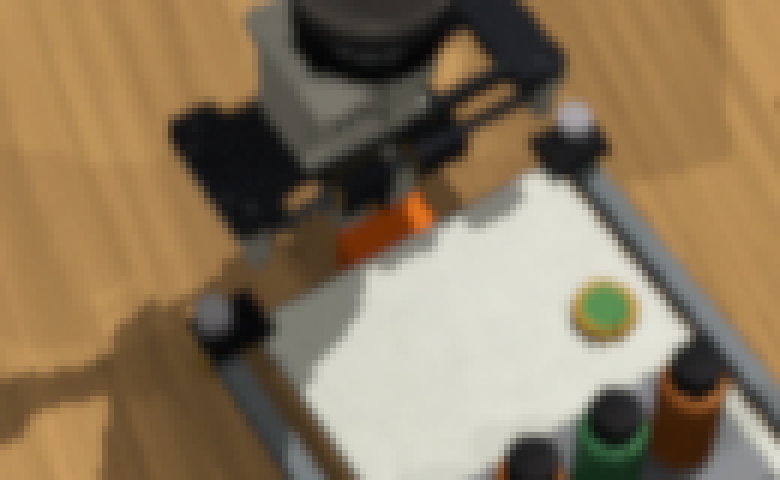

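The body bottom is at about 84 mm and passes well over the lips (44–58 mm), so the resistance comes from the wedge. Pushing slightly harder.

Request:
step_arm(series=[[0.12,0.0088,-0.039,0,0],[0.12,0,0,0,0]])

```text
time: 22.25
tool_pos: [0.4981, -0.1309, 0.009]
tool_rot: [-3.14, -0.007, 1.791]
contact_force: [-0.1, 21.6, 8.9]
opening: 0.0108
```

```bash
python3 - <<'E'
from h import *
T=np.array([.4982,-.1307]);u=np.array([.22,-.9755]);v=np.array([.9755,.22])
for n in ("scene11","side11"):
    c=load(n);W=cloud(c);P=W.reshape(-1,3)
    a=(P[:,:2]-T)@u*1000;b=(P[:,:2]-T)@v*1000;z=P[:,2]*1000
    for lo in range(-50,50,20):
        print(n,"b",lo)
        for al in range(0,44,4):
            s=(b>lo)&(b<lo+20)&(a>=al)&(a<al+4)&(z>3)&(z<140)
            if s.any(): print("  a",al,s.sum(),np.percentile(z[s],[3,25,50,75,97]).round())
E
```

```text
scene11 b -50
  a 16 1 [134. 134. 134. 134. 134.]
  a 20 6 [106. 129. 132. 136. 139.]
  a 24 35 [ 97. 115. 123. 130. 134.]
  a 28 13 [ 96.  97.  98. 100. 104.]
  a 32 5 [ 28.  28.  32.  96. 104.]
  a 36 12 [ 30.  34.  88.  99. 105.]
  a 40 10 [36. 37. 37. 39. 40.]
scene11 b -30
  a 8 1 [35. 35. 35. 35. 35.]
  a 12 9 [26. 27. 28. 30. 33.]
  a 16 7 [ 23.  24.  25.  28. 114.]
  a 20 15 [ 25.  26. 102. 132. 134.]
  a 24 49 [ 23. 103. 118. 125. 133.]
  a 28 18 [ 21.  25. 101. 104. 107.]
  a 32 14 [ 29. 102. 104. 105. 105.]
  a 36 27 [ 32.  86.  95. 100. 104.]
  a 40 9 [36. 36. 37. 38. 39.]
scene11 b -10
  a 4 2 [53. 53. 55. 56. 56.]
  a 8 3 [58. 60. 62. 64. 67.]
  a 12 5 [26. 28. 28. 67. 76.]
  a 16 10 [22. 26. 26. 29. 75.]
  a 20 15 [ 23.  25.  26.  59. 131.]
  a 24 50 [ 23.  97. 117. 126. 136.]
  a 28 25 [ 22.  25.  93.  99. 103.]
  a 32 11 [ 28.  31.  95. 100. 104.]
  a 36 11 [ 33.  36.  89.  97. 103.]
  a 40 11 [35. 37. 38. 39. 40.]
scene11 b 10
  a 0 11 [102. 104. 111. 117. 124.]
  a 4 9 [102. 106. 116. 122. 123.]
  a 8 12 [ 40. 104. 123. 124. 128.]
  a 12 10 [ 16.  46. 118. 123. 124
[... 1672 characters left out ...]
  37.  92.  99. 105.]
  a 40 5 [37. 38. 40. 41. 41.]
side11 b 10
  a 8 8 [26. 31. 37. 40. 49.]
  a 12 15 [23. 26. 34. 48. 58.]
  a 16 6 [ 25.  25.  27.  31. 108.]
  a 20 17 [ 24.  27. 107. 124. 137.]
  a 24 29 [ 27. 105. 119. 125. 135.]
  a 28 17 [ 23.  27. 104. 108. 120.]
  a 32 14 [ 51.  93. 104. 105. 107.]
  a 36 19 [ 37.  91.  96. 102. 107.]
  a 40 7 [38. 39. 39. 40. 42.]
side11 b 30
  a 0 1 [4. 4. 4. 4. 4.]
  a 4 3 [ 10.  53. 103. 104. 105.]
  a 16 2 [122. 122. 122. 122. 123.]
  a 20 10 [111. 123. 123. 124. 125.]
  a 24 17 [ 96. 107. 118. 123. 126.]
  a 28 5 [ 94.  98.  99. 104. 124.]
  a 32 11 [ 31.  61.  98. 103. 107.]
  a 36 4 [ 42.  75.  92.  99. 106.]
  a 40 8 [36. 39. 40. 40. 41.]
```

Request:
step_arm(series=[[0.12,0,0,0.012,0],[0.12,0,0,0,0]])

```text
time: 22.45
tool_pos: [0.4981, -0.1309, 0.0091]
tool_rot: [-3.14, -0.007, 1.791]
contact_force: [0.7, 22.8, 6.0]
opening: 0.0109
```

Request:
step_arm(series=[[0.12,0,0,0.02,0],[0.12,0,0,0,0]])

```text
time: 22.65
tool_pos: [0.498, -0.131, 0.0091]
tool_rot: [-3.139, -0.007, 1.791]
contact_force: [0.9, 19.9, 2.9]
opening: 0.0113
```

Request:
step_arm(series=[[0.12,0,0,0.024,0],[0.12,0,0,0,0],[0.12,0,0,0,0]])

```text
time: 22.95
tool_pos: [0.4979, -0.1311, 0.0092]
tool_rot: [-3.139, -0.007, 1.792]
contact_force: [2.0, 19.3, -2.8]
opening: 0.0111
```

With the downward load removed, the wedge still holds at a 19 N push, which implies a squeeze of about 14–24 N. Backing straight off.

Request:
step_arm(series=[[0.12,-0.044,0.195,0,0],[0.12,-0.088,0.39,0,0],[0.12,-0.088,0.39,0,0],[0.12,-0.088,0.39,0,0],[0.12,0,0,0.9,0],[0.12,0,0,0.9,0],[0.12,0,0.9,0.9,0],[0.12,0,0.9,0.9,0],[0.12,0,0.9,0.9,0],[0.12,0,0.9,0.9,0],[0.12,0,0.9,0,0],[0.12,0,0,0,0]])

```text
time: 24.15
tool_pos: [0.4917, 0.0135, 0.1464]
tool_rot: [3.14, 0.0, 1.794]
contact_force: [-0.6, -0.3, -0.6]
opening: 0.0112
```

```bash
python3 - <<'E'
from cell import sensors, vision
from h import *
s=sensors.observe();print(s["time"],s["tool_pos"],s["contact_force"])
for n in("scene","side"):
    c=vision.read_camera(n); np.savez(f"{n}12.npz",**c);cv2.imwrite(f"pics/{n}12.png",c["pixels"])
    W=cloud(c);h=cv2.cvtColor(c["pixels"],cv2.COLOR_BGR2HSV)
    m=cv2.inRange(h,(2,150,60),(14,255,255));m[(W[...,1]>0)|(W[...,1]<-.2)|(W[...,2]>.04)|(W[...,0]<.4)|(W[...,0]>.6)]=0
    P=W[m>0];print(n,len(P),P.mean(0).round(4),np.percentile(P[:,2],[50,90]).round(4))
    t=P[P[:,2]>.017];print(cv2.minAreaRect((t[:,:2]*1000).astype(np.float32)))
c=cv2.imread("pics/scene12.png")[190:350,190:410];cv2.imwrite("pics/scene12c.png",cv2.resize(c,None,fx=3.5,fy=3.5,interpolation=cv2.INTER_CUBIC))
E
python3 t.py scene12 side12|grep plane
```

```text
24.15 [0.49167591 0.01354495 0.14637324] [-0.58191885 -0.33009404 -0.59585103]
scene 104 [ 0.5052 -0.1508  0.0255] [0.0259 0.0281]
((504.2336730957031, -150.4552764892578), (49.80458068847656, 15.854894638061523), 12.157629013061523)
side 38 [ 0.4918 -0.1564  0.0243] [0.0253 0.028 ]
((500.0128173828125, -152.41026306152344), (48.79671859741211, 18.79072380065918), 13.084478378295898)
scene12 [264. 292.] 3728 plane [-0.0004 -0.0008  0.0379] tilt 0.0009 dir -118.8 0.0015
side12 [347. 278.] 2252 plane [-0.0003 -0.0008  0.0386] tilt 0.0009 dir -110.9 0.0021
```

View pics/scene12c.png

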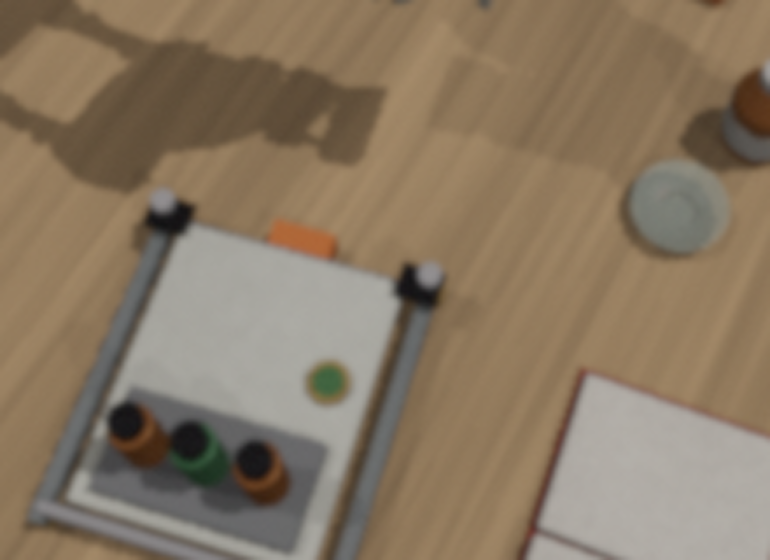

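The tray reads level (tilt 0.001 in both views). The wedge is at (302,240) in the crop, square and near the middle, and the arm is clear. Handing in.

```bash
python3 -c "
from cell import hand_in
print(hand_in())"
```

```text
the job is handed in; nothing more can be done
None
```

I pushed wedge_28, the thinnest orange wedge, thin end first under the middle of the tray's front edge. The tray is level, and the job was handed in at about 24 s. I got no verdict.

**Choice:** the sagged edge measured about 14.5 mm above the bench, so about 24.5 mm when level. That suits wedge_28 (8 to 28 mm). The 14 mm thin end of wedge_34 would barely have gone in.

**Last checks:**
- **Tray:** the tilt was about 0.001 rad in both fixed views.
- **Wedge position:** it lies within about 1° of square to the edge and close to its middle.
- **Arm:** it was clear of everything at hand-in.
- **Bottle and dish:** I saw no sign that they moved, but I did not re-measure them.

**Problems and disagreements:**
- **Gripper:** the first two grasps closed above the wedge. The fingertips end about 24 mm higher than stated, so I went lower and the third grasp held. The wedge was not disturbed.
- **Tightness:** I could only work this out from the push, not measure it directly. The wedge held still at a 19–20 N push, with a brief peak of about 22–23 N. By the stated ratio that means about 14–24 N of squeeze.
- **Final stiffness:** the force rose faster at the end than the stated stiffness suggests. I looked for the gripper touching a post and found no contact.

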